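# Load the cooling tray and slide it under the right shelf

### The job

Take the steel tin that was left in the cooling tray and stand it on the round cork mat, and stand every candle on the bench upright in a free pocket of the tray, one to a pocket, the candle that is already in the tray stays in it. Once loaded, slide the tray by its grip, handle towards you, under the low shelf, or under the high shelf if there is a tall candle among them, until the whole tray but the handle is under the board, centred and square; no candle may knock against a shelf, and leave the other things on the bench alone.

Things in the scene. Friction and masses are not known exactly. Their poses are not given: they have to be found in the camera images.
- tray: Loose plywood tray, 0.45 kg, 170 (x) by 246 (y) mm: 8 mm base, 18 mm wide battens 22 mm high on it (tops at 30 mm) framing six 58 x 58 mm pockets centred at x = -38, 38 and y = -76, 0, 76 mm; pocket floors at 8 mm. Origin: centre of the underside; +x points away from the handle. A flat tongue on the -x side (50 mm wide, to x = -190 mm) carries the upright grip. It slides on the bench.
- tray_grip (a point): Middle of the tray's upright dark-wood grip, 165 mm from the tray's origin on its -x side, 40 mm above the bench. The grip is 20 mm wide along the tray's y, 40 mm long along its x, and stands from 8 to 60 mm above the bench; pinch it across y from above.
- low_shelf: Lower of two fixed wooden shelves overhanging the bench side by side at its far side (left or right varies). Origin: on the bench below the middle of the board's front edge; x (world x) points in under it. Board 270 mm wide, 220 deep, 18 thick, underside 98 mm above the bench, on an upright back panel whose face is at x = 202 mm; sides open. A carton and a white pot on top.
- high_shelf: The higher shelf: the same as the low one in every other way, but its underside is 150 mm above the bench. A white basket stands on top.
- short_a: Short pillar candle of ivory wax, 46 mm in diameter, 70 mm high with an 8 mm steel foot (plus a 9 mm wick that is only seen), about 190 g. Origin: centre of its foot; z up along it. Stands on the bench at the start; may be absent.
- short_b: Short pillar candle of ivory wax, 46 mm in diameter, 70 mm high with an 8 mm steel foot (plus a 9 mm wick that is only seen), about 190 g. Origin: centre of its foot; z up along it. Stands on the bench at the start; may be absent.
- short_c: Short pillar candle of ivory wax, 46 mm in diameter, 70 mm high with an 8 mm steel foot (plus a 9 mm wick that is only seen), about 190 g. Origin: centre of its foot; z up along it. Stands on the bench at the start; may be absent.
- short_d: Short pillar candle of ivory wax, 46 mm in diameter, 70 mm high with an 8 mm steel foot (plus a 9 mm wick that is only seen), about 190 g. Origin: centre of its foot; z up along it. Stands on the bench at the start; may be absent.
- short_e: Short pillar candle of ivory wax, 46 mm in diameter, 70 mm high with an 8 mm steel foot (plus a 9 mm wick that is only seen), about 190 g. Origin: centre of its foot; z up along it. Always there, already standing in one of the tray's pockets at the start.
- tall: Tall pillar candle of ivory wax, 46 mm in diameter, 115 mm high with an 8 mm steel foot (plus a 9 mm wick that is only seen), about 270 g. Origin: centre of its foot. Stands on the bench at the start; absent in about half of the starts.
- tin: Closed steel tin, 46 mm in diameter, 64 mm high, about 120 g, left standing in one of the tray's pockets. Origin: centre of its foot.
- slab: Fixed round cork mat, 100 mm in diameter, 10 mm thick, near the right-hand side. Origin: centre of its underside.
- scraper: A 200 mm spatula; belongs where it lies, leave it alone. Origin: near its middle.
- brush: A 180 mm brush; belongs where it lies, leave it alone. Origin: near its middle.
- jar: An amber jar, 68 mm wide, 90 mm high; belongs where it lies, leave it alone. Origin: centre of its underside.
- dye: A white bottle, 50 mm wide, 100 mm high; belongs where it lies, leave it alone. Origin: centre of its underside.
- waxblock: A block of raw wax, 110 x 70 x 40 mm; belongs where it lies, leave it alone. Origin: centre of its underside.
- hammer: A 220 mm hammer; belongs where it lies, leave it alone. Origin: near its middle.
- mouldblock: An aluminium mould block, 80 x 60 x 70 mm; belongs where it lies, leave it alone. Origin: centre of its underside.
Mind the look-alikes: they are no part of the job. Leave any yellow look-alike of the short_d alone. What is shaped like the short_e but blue is not meant.

How it is judged (in metres and radians):
On the way, in this order (a step that is already met when the one before it is completed fails the run):
1. every candle present stands in a pocket of the tray (x of short_a in the frame of tray between -0.068 and 0.068 m and y of short_a in the frame of tray between -0.105 and 0.105 m and z of short_a in the frame of tray between 0.003 and 0.015 m and angle between each of short_a, short_b, short_c, short_d, short_e, tall's own z axis and vertical below 0.12 rad and x of short_b in the frame of tray between -0.068 and 0.068 m and y of short_b in the frame of tray between -0.105 and 0.105 m and z of short_b in the frame of tray between 0.003 and 0.015 m and x of short_c in the frame of tray between -0.068 and 0.068 m and y of short_c in the frame of tray between -0.105 and 0.105 m and z of short_c in the frame of tray between 0.003 and 0.015 m and x of short_d in the frame of tray between -0.068 and 0.068 m and y of short_d in the frame of tray between -0.105 and 0.105 m and z of short_d in the frame of tray between 0.003 and 0.015 m and x of short_e in the frame of tray between -0.068 and 0.068 m and y of short_e in the frame of tray between -0.105 and 0.105 m and z of short_e in the frame of tray between 0.003 and 0.015 m and x of tall in the frame of tray between -0.068 and 0.068 m and y of tall in the frame of tray between -0.105 and 0.105 m and z of tall in the frame of tray between 0.003 and 0.015 m), for 0.2 s.
2. the loaded tray is under the right shelf, fully in, with every candle still standing in its pocket (all of step 1 and ((x of tray in the frame of low_shelf between 0.081 and 0.135 m and y of tray in the frame of low_shelf between -0.035 and 0.035 m and angle between the x axis of tray and the x axis of low_shelf, either way round below 0.15 rad) or height (world z) of tall above -1 m) and ((x of tray in the frame of low_shelf between 0.081 and 0.135 m and y of tray in the frame of low_shelf between -0.035 and 0.035 m and angle between the x axis of tray and the x axis of low_shelf, either way round below 0.15 rad) or (x of tray in the frame of high_shelf between 0.081 and 0.135 m and y of tray in the frame of high_shelf between -0.035 and 0.035 m and angle between the x axis of tray and the x axis of high_shelf, either way round below 0.15 rad)) and x of tall in the frame of high_shelf between 0.02 and 0.21 m and y of tall in the frame of high_shelf between -0.145 and 0.145 m), for 0.2 s.
At the end, for the whole second after the job is handed in: All candles stand in tray pockets; tray under the high shelf if a tall candle is present, else the low: origin 81-135 mm in from the front edge, within 35 mm of the board's middle, square within 0.15 rad; tin upright on the mat within 30 mm of its centre; all upright within 0.12 rad and at rest (all of step 2 and horizontal distance between tin and slab below 0.03 m and z of tin in the frame of slab between 0.004 and 0.016 m and angle between tin's own z axis and vertical below 0.12 rad and linear speed of each of short_a, short_b, short_c, short_d, short_e, tall, tray, tin below 0.02 m/s); the robot touches nothing.
It fails at once if a candle knocks against a shelf (over 1.5 N) (contact force between any of short_a, short_b, short_c, short_d, short_e, tall and low_shelf above 1.5 N or contact force between any of short_a, short_b, short_c, short_d, short_e, tall and high_shelf above 1.5 N).
It fails at once if a bystander is moved more than 30 mm (distance of any of scraper, brush, jar, dye, waxblock, hammer, mouldblock from where it was at the start of the episode above 0.03 m).
Of short_a, short_b, short_c only 2 to 3 are there at a start; the rules pass over those that are not, and their reading is None.
Of short_d, tall only 1 to 1 are there at a start; the rules pass over those that are not, and their reading is None.
At some moment in a run one of short_a, short_b, short_c, short_d may be knocked a few centimetres aside while the robot is not near it.
Once in a run the grip may slacken for a moment while it holds something.
It also fails if it takes over 210 s, if anything falls off the work surface, if the arm or the gripper's body presses on something with over 40 N, if the wrist force passes 120 N, or if a joint passes its speed limit or range.

### The arm

A 6-joint arm with a two-finger parallel gripper is mounted at the origin on the work surface. World frame = base frame: x ahead of the robot, y to its left, z up, the work surface at z = 0. Lengths are in m, angles in degrees, forces in N, time in s.
With the tool pointing down it reaches from about 0.4 to 0.825 m from the base axis. Payload 7 kg.
Tool frame: the origin (TCP) lies between the finger pads; the fingertips stand ctrl.nose_length ahead of it and the grasp point (between the pads) lies 2 mm behind it (ctrl.nose_length is the distance from the TCP to the fingertips, in m); z points along the fingers, y is the line along which they close (so a half turn about z gives the same grasp; the last joint's range is limited). The gripper opens to 88 mm and grips with 3 to 60 N. Pads are 19 mm wide; open, the fingers measure 130 mm over their backs; the gripper's body (78 mm by 193 mm) begins 47 mm behind the grasp point.
Start: joints at [93.742, 20.546, 0.682, 0, -70.136, -16.507], TCP at [0.149, 0.658, 0.244] pointing down, gripper open.
Joint ranges: [-176.03, 176.03], [-82.01, 121.73], [-58.28, 71.71], [-173.87, 95.51], [-174.79, -0.11], [-173.66, 173.66]. Speed limits (degrees/s): [136.94, 136.94, 172.46, 180, 180, 180].

### API

Orientations are given as [roll, pitch, yaw] about the fixed x, y, z axes, in that order (R = Rz(yaw) Ry(pitch) Rx(roll)).
In Python, from plant import ctrl gives the robot as it stands.
- The arm moves only by the tool apply_moves, never from a script. Its argument "commands" is a list of rows, each a list of 3 entries, a list of its own where there are three numbers: the shift along the world's x, y, z in cm, then the turn about the world's z in rad, then the closure, from 0 (fully open) to 1 (shut). In form: [[[x, y, z], turn, jaw], ...]. A call has 1 to 20 rows; each row is the pose to reach, as a shift and turn from the pose commanded when the call began; what a row does not reach only later rows make up. A row lasts 1/12 s, in which the tool goes at most 41.7 mm and 7.16 degrees, less where a joint would pass 70% of its speed; a pose out of reach is approached as far as the arm can. A call with a gripper value outside its range is refused whole. The fingers move at their own pace and stop on an object; the grip force is fixed at half the most. Time passes only in rows, so rows that repeat a pose let the fingers close. It gives the time, the measured TCP pose, the force, the opening and the grip force at its end, in the units of the state.
- ctrl.get_obs(): the state, without advancing time (a new reading comes with each control period).
- ctrl.snapshot(name): name is "scene" or "top" or "wrist"; returns a dict with "img" (420x560x3 uint8, red, green, blue), "fx", "fy", "cx", "cy" (pixels), "T" (4x4, takes a point from camera to world coordinates). Camera axes: x right, y up, looking along -z (the intrinsics and any distortion apply to the point x, -y, -z); pixel columns grow to the right and rows downward; lengths in m; the calibration is good to about 2 mm. The wrist camera is an equidistant fisheye: a pixel r from the principal point sees the ray r / f radians off the axis. A picture is of the moment at which its call begins. There is no depth.
- ctrl.close_job(): hands the job in; it is judged then, once.
Trained networks look in a picture, given as the dict that the camera call returned (one of the last four; its "shot" number tells which), for a name from the list of things; names that differ only in an ending like _2 or _b are one class to them, and where a whole thing is asked for, a point or a joint stands for the part that bears it (a point fixed in the world has none). Each returns a list of dicts, best first, with "score" (0 to 1); they miss things now and then, are a little off and sometimes report something else, mostly with a low value. They report only what shows in the picture. A call takes as long as a camera call. They do not tell look-alikes from the thing itself.
- ctrl.search_frame(picture, target): "at" ([column, row] in pixels, amid what is visible of it).
- ctrl.spot_point(picture, target): "at" ([column, row] in pixels: a listed point, or the origin of a listed thing).
The state is a dict: "clock": time; "joint_pos": joint angles; "qvel": joint speeds; "tau": joint torques, N m; "tool_pos": TCP position; "orientation": TCP orientation; "force": force on the tool from outside, world axes, zero at the start; "moment": the same for the moment, N m; "opening": finger opening in m; "gripper_force": force on a finger pad.
Only numpy, scipy, OpenCV 4.12 (cv2) and the standard library are available. Lean on these libraries where they do the work, as an engineer would, in place of code of your own. Each camera call takes 0.05 s, during which the arm holds its last target. There are 200 camera calls.

## Working session

There is one attempt and no reset: what is moved stays moved. The work goes in short steps, Python scripts to look and compute and a tool call to move; the robot and the scene stay as the last step left them, time stands still between calls to the robot, and variables do not carry over. Pictures are saved under pics/ and viewed, at most 14 in all, crops included, and the job is handed in when it is done.

Besides the shell and the picture viewer there is one more tool, called after ">>>" by a JSON object that holds its "fn" and its "kwargs", one argument or row to a line. apply_moves: Moves the arm, as the interface text tells. Its arguments: {"type":"object","properties":{"commands":{"type":"array"}},"required":["commands"]}

```bash
mkdir -p pics; ls; cat > h.py <<'E'
import numpy as np, cv2
from plant import ctrl
def snap(n,f=None):
    s=ctrl.snapshot(n)
    if f: cv2.imwrite('pics/'+f,s['img'][:,:,::-1])
    return s
def w(s,px,z):
    """pixel -> world point at height z"""
    x=(px[0]-s['cx'])/s['fx']; y=(px[1]-s['cy'])/s['fy']
    if s.get('wrist'):
        r=np.hypot(x,y); k=np.tan(r)/r if r>1e-9 else 1; x*=k;y*=k
    T=np.array(s['T']); d=T[:3,:3]@np.array([x,-y,-1.]); o=T[:3,3]
    return o+d*(z-o[2])/d[2]
def proj(s,p):
    T=np.array(s['T']); q=T[:3,:3].T@(np.array(p)-T[:3,3]); x,y=q[0]/-q[2],-q[1]/-q[2]
    if s.get('wrist'):
        r=np.hypot(x,y); k=np.arctan(r)/r if r>1e-9 else 1; x*=k;y*=k
    return np.array([s['cx']+s['fx']*x,s['cy']+s['fy']*y])
E
python3 - <<'E'
from h import *
print(ctrl.nose_length, ctrl.get_obs()['opening'])
for n in('scene','top'):
    s=snap(n,n+'0.png'); print(n,[k for k in s if k!='img'],s['fx'],s['fy'],s['cx'],s['cy'],np.round(s['T'],3).tolist())
    for t in ['tray','tray_grip','low_shelf','high_shelf','short_a','tall','tin','slab','scraper','brush','jar','dye','waxblock','hammer','mouldblock']:
        r=ctrl.spot_point(s,t)
        print(t,[(np.round(a['at']).tolist(),round(a['score'],2),np.round(w(s,a['at'],0.0)[:2],3).tolist()) for a in r[:7]])
E
```

```text
pics
0.017 0.08767453133028719
scene ['fx', 'fy', 'cx', 'cy', 'T', 'shot'] 480.7410978706781 480.7410978706781 285.2765193953 214.71228598956552 [[0.112, -0.57, 0.814, 1.801], [0.994, 0.064, -0.092, -0.114], [0.0, 0.819, 0.574, 0.949], [0.0, 0.0, 0.0, 1.0]]
tray [([274.0, 248.0], 0.61, [0.633, -0.018])]
tray_grip [([269.0, 205.0], 0.68, [0.392, -0.014])]
low_shelf [([227.0, 280.0], 0.68, [0.762, -0.165])]
high_shelf []
short_a [([340.0, 209.0], 0.83, [0.443, 0.232]), ([201.0, 223.0], 0.77, [0.471, -0.248]), ([188.0, 246.0], 0.77, [0.594, -0.285]), ([225.0, 207.0], 0.69, [0.385, -0.169]), ([427.0, 239.0], 0.69, [0.642, 0.473]), ([254.0, 236.0], 0.64, [0.561, -0.078]), ([298.0, 219.0], 0.64, [0.487, 0.079])]
tall [([192.0, 248.0], 0.69, [0.604, -0.273])]
tin []
slab [([170.0, 230.0], 0.88, [0.5, -0.351])]
scraper [([426.0, 243.0], 0.96, [0.659, 0.465]), ([226.0, 280.0], 0.49, [0.761, -0.169])]
brush [([118.0, 254.0], 0.78, [0.607, -0.497]), ([192.0, 249.0], 0.25, [0.608, -0.272])]
jar [([152.0, 244.0], 0.95, [0.567, -0.401])]
dye [([399.0, 248.0], 0.78, [0.675, 0.372])]
waxblock [([439
[... 716 characters left out ...]
0.77, [0.469, 0.083]), ([344.0, 286.0], 0.63, [0.345, -0.152]), ([385.0, 191.0], 0.6, [0.603, -0.281]), ([318.0, 201.0], 0.55, [0.58, -0.093])]
tall []
tin [([268.0, 178.0], 0.88, [0.649, 0.047])]
slab [([414.0, 233.0], 0.67, [0.485, -0.355])]
scraper [([118.0, 177.0], 0.57, [0.66, 0.469]), ([200.0, 254.0], 0.17, [0.441, 0.236])]
brush [([461.0, 185.0], 0.78, [0.616, -0.499])]
jar [([429.0, 204.0], 0.64, [0.563, -0.402])]
dye [([151.0, 170.0], 0.83, [0.679, 0.377])]
waxblock [([78.0, 233.0], 0.89, [0.504, 0.571]), ([118.0, 178.0], 0.73, [0.656, 0.469])]
hammer [([101.0, 297.0], 0.98, [0.332, 0.497])]
mouldblock [([412.0, 163.0], 0.77, [0.685, -0.364]), ([317.0, 200.0], 0.49, [0.581, -0.09])]
```

View pics/scene0.png

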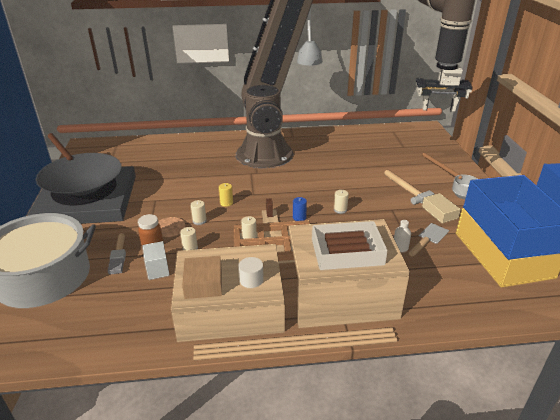

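View pics/top0.png

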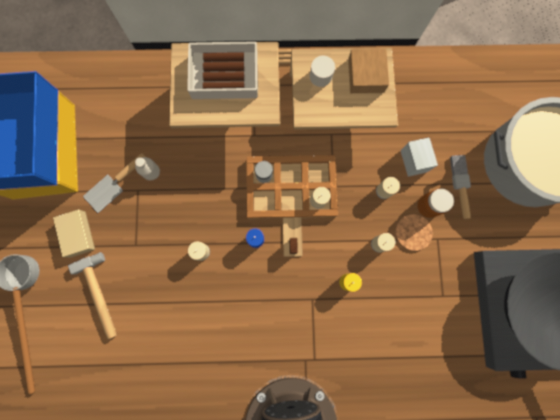

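```bash
cat > m.py <<'E'
from h import *
s=snap('scene'); t=snap('top')
C={'A':(.443,.233,0),'B':(.463,-.251,0),'C':(.60,-.283,0),'E':(.575,-.088,.008)}
tiles=[]
for n,(x,y,z) in C.items():
    for c in (s,t):
        im=c['img'][:,:,::-1].copy(); k=6
        p=proj(c,(x,y,z+.04)).round().astype(int); o=p-[22,24]
        cr=cv2.resize(im[o[1]:o[1]+48,o[0]:o[0]+44],None,fx=k,fy=k,interpolation=cv2.INTER_CUBIC)
        for h,col in((0,(0,255,0)),(.07,(0,0,255)),(.115,(255,0,0))):
            q=[((proj(c,(x+.023*np.cos(a),y+.023*np.sin(a),z+h))-o+.5)*k) for a in np.linspace(0,6.28,24)]
            cv2.polylines(cr,[np.int32(q)],True,col,1)
        tiles.append(cr[:,:200] if 0 else cr)
a=np.vstack([np.hstack(tiles[:4]),np.hstack(tiles[4:])])
cv2.imwrite('pics/crops.png',cv2.resize(a,(800,int(a.shape[0]*800/a.shape[1]))))
E
python3 m.py
```

```text
(no output)
```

View pics/crops.png

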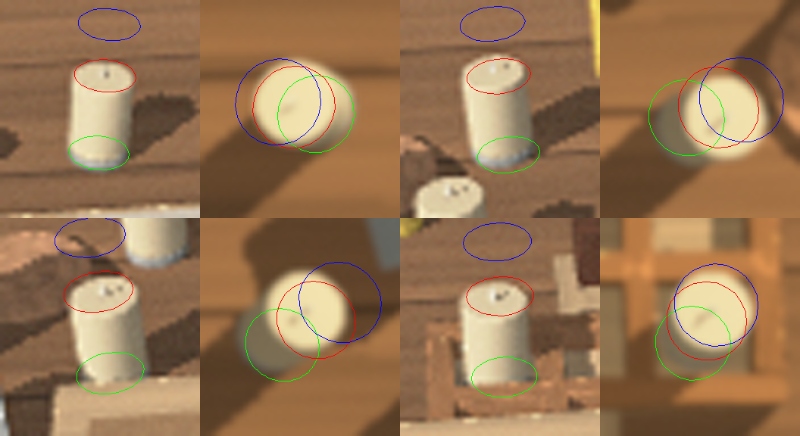

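Scene: ivory candles at top-view px A (199,251), B (385,242), C (390,187) on the bench and E (321,197) in the tray. Look-alikes: yellow (352,283) and blue (255,238), both left alone. The tin is at (264,171). The crops show all the ivory candles ending at the 70 mm ring, so none is tall and the low shelf (right, with carton and pot) is the target.

>>> {"fn": "apply_moves", "kwargs": {
  "commands": [
    [[4,-6,2],0,0],
    [[8,-12,4],0,0],
    [[40,-68,5],0,0],
    [[40,-68,5],0,0],
    [[40,-68,5],0,0],
    [[40,-68,5],0,0],
    [[40,-68,5],0,0],
    [[40,-68,5],0,0],
    [[40,-68,5],0,0],
    [[40,-68,5],0,0],
    [[40,-68,5],0,0],
    [[40,-68,5],0,0],
    [[40,-68,5],0,0],
    [[40,-68,5],0,0],
    [[40,-68,5],0,0],
    [[40,-68,5],0,0],
    [[40,-68,5],0,0],
    [[40,-68,5],0,0],
    [[40,-68,5],0,0],
    [[40,-68,5],0,0]
  ]
}}

```text
clock: 3.37
tool_pos: [0.5514, -0.027, 0.2933]
orientation: [179.9, -0.0, -13.0]
force: [1.1, 1.4, -0.0]
opening: 0.0877
gripper_force: 0.0
```

```bash
sed -i "s/    s=ctrl.snapshot(n)/    s=ctrl.snapshot(n); s['wrist']=n=='wrist'/" h.py; python3 - <<'E'
from h import *
o=ctrl.get_obs();print(o['clock'],o['tool_pos'],o['orientation'],o['joint_pos'])
s=snap('wrist','w1.png');print(s['fx'],np.round(s['T'],3).tolist())
for t,z in [('tray',0),('tray_grip',.04),('low_shelf',0),('short_a',0),('tin',.008),('slab',0)]:
    try:r=ctrl.spot_point(s,t)
    except Exception as e: print(e);break
    print(t,[(np.round(a['at']).tolist(),round(a['score'],2),np.round(w(s,a['at'],z)[:2],3).tolist()) for a in r[:7]])
E
```

```text
3.3667 [ 0.55143419 -0.02698565  0.2932848 ] [ 1.79908400e+02 -9.69841482e-03 -1.30301274e+01] [ 17.58539315   7.27565544 -10.49719341   0.08794995 -72.26547377
  59.35765349]
325.19226210127806 [[-0.226, 0.94, 0.257, 0.619], [-0.974, -0.218, -0.058, -0.043], [0.002, -0.263, 0.965, 0.435], [0.0, 0.0, 0.0, 1.0]]
tray [([254.0, 127.0], 0.59, [0.618, -0.016]), ([488.0, 170.0], 0.49, [0.488, -0.359])]
tray_grip [([287.0, 254.0], 0.83, [0.45, -0.021])]
low_shelf []
short_a [([438.0, 203.0], 0.92, [0.456, -0.26]), ([315.0, 143.0], 0.67, [0.579, -0.089]), ([438.0, 104.0], 0.65, [0.601, -0.28]), ([212.0, 242.0], 0.6, [0.474, 0.083])]
tin [([197.0, 114.0], 0.91, [0.654, 0.053]), ([504.0, 122.0], 0.39, [0.56, -0.396])]
slab [([485.0, 174.0], 0.58, [0.483, -0.352])]
```

View pics/w1.png

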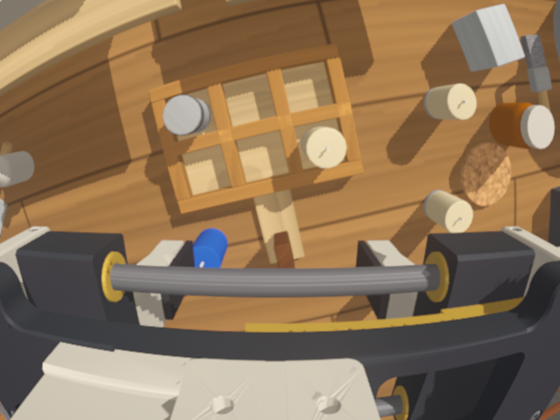

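The tray shows clearly, with its outer corners near px (151,93), (338,45), (361,172) and (183,211). The grip is at (285,252), tin at (187,115), E at (325,147), candles C (450,102) and B (449,211), and the mat at (486,174).

```bash
cat > tr.py <<'E'
from h import *
from scipy.optimize import minimize
BX=[(-85+9,0,18,246),(0,0,18,246),(76,0,18,246)]
def traypts(step=4):
    """top-face samples: batten +1, pocket floor -1 (mm)"""
    P=[];L=[]
    for x in np.arange(-93,94,step):
        for y in np.arange(-131,132,step):
            out=abs(x)>85 or abs(y)>123
            pk=(abs(abs(x)-38)<29) and min(abs(y-c) for c in(-76,0,76))<29
            P.append((x/1e3,y/1e3,.03)); L.append('o' if out else 'p' if pk else 'b')
    return np.array(P),np.array(L)
def fit(s,p0):
    """fit tray x,y,yaw by contrasting batten colour vs others in picture s"""
    lab=cv2.GaussianBlur(cv2.cvtColor(s['img'],cv2.COLOR_RGB2LAB),(3,3),0).astype(float)
    P,L=traypts()
    def cost(q):
        c,sn=np.cos(q[2]),np.sin(q[2])
        pts=np.c_[q[0]+c*P[:,0]-sn*P[:,1],q[1]+sn*P[:,0]+c*P[:,1],P[:,2]]
        uv=np.array([proj(s,a) for a in pts]).astype(np.float32)
        v=np.stack([cv2.remap(lab[:,:,k].astype(np.float32),uv[:,:1],uv[:,1:],1)[:,0] for k in range(3)],1)
        b=v[L=='b']; m=np.median(b,0)
        return np.minimum(np.abs(b-m).sum(1),40).mean()-np.minimum(np.abs(v[L!='b']-m).sum(1),40).mean()
    best=None
    for i in range(2):
        r=minimize(cost,p0 if best is None else best.x,method='Nelder-Mead',options=dict(initial_simplex=[np.array(p0 if best is None else best.x)+d for d in([0,0,0],[.01,0,0],[0,.01,0],[0,0,.05])],maxiter=150)); best=r
    return best
def overlay(s,q,f,z=.03):
    im=s['img'][:,:,::-1].copy();c,sn=np.cos(q[2]),np.sin(q[2])
    for bx in [(-85,85,-123,123)]+[(sx*38-29,sx*38+29,y-29,y+29) for sx in(-1,1) for y in(-76,0,76)]:
        a=[(bx[i]/1e3,bx[j]/1e3) for i,j in((0,2),(1,2),(1,3),(0,3))]
        cv2.polylines(im,[np.int32([np.round(proj(s,(q[0]+c*x-sn*y,q[1]+sn*x+c*y,z))) for x,y in a])],True,(0,255,0),1)
    cv2.imwrite('pics/'+f,im)
E
python3 - <<'E'
from tr import *
s=snap('wrist'); t=snap('top')
cor=[w(s,p,.03)[:2] for p in((151,93),(338,45),(361,172),(183,211))]
print(np.round(cor,3).tolist(), np.mean(cor,0))
for c in(s,t):
    r=fit(c,[.618,-.017,0.0]); print(r.x.round(4),r.fun,r.nit)
    overlay(c,r.x,'ov%d.png'%c['wrist'])
a=cv2.imread('pics/ov1.png')[20:230,130:400]; b=cv2.imread('pics/ov0.png')[30:240,220:420]
cv2.imwrite('pics/ov.png',cv2.resize(np.hstack([a,b]),None,fx=1.65,fy=1.65))
# shelf front edge corners
for p in((291,126),(397,126)): print(w(t,p,.116).round(3),w(t,p,.098).round(3))
E
```

```text
[[0.693, 0.109], [0.696, -0.135], [0.531, -0.131], [0.531, 0.108]] [ 0.61304031 -0.0122734 ]
[ 0.6191 -0.0194 -0.0088] -18.51234245300293 48
[ 0.6423 -0.0014 -0.1186] -0.5384235382080078 43
[ 0.756 -0.016  0.116] [ 0.763 -0.017  0.098]
[ 0.751 -0.291  0.116] [ 0.758 -0.297  0.098]
```

View pics/ov.png

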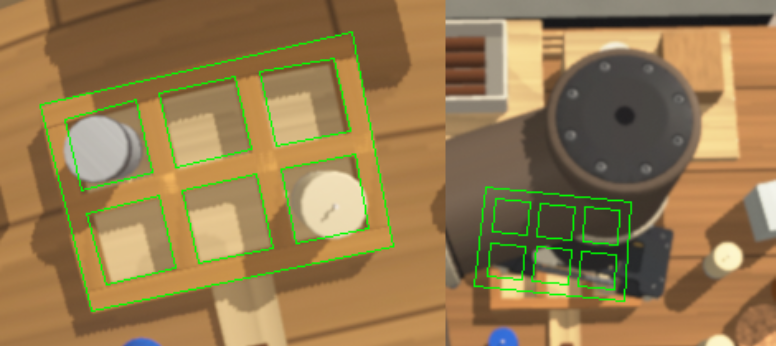

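```bash
cat > cd.py <<'E'
from h import *
from scipy.optimize import minimize
def disc(s,xy,h=.07,r=.023):
    """refine a cylinder's top-disc centre: brightness inside minus ring outside"""
    v=cv2.GaussianBlur(s['img'][:,:,:].astype(np.float32),(3,3),0).sum(2)/3
    a=np.linspace(0,2*np.pi,40,endpoint=False)
    def val(q,rad):
        uv=np.array([proj(s,(q[0]+rad*np.cos(t),q[1]+rad*np.sin(t),h)) for t in a]).astype(np.float32)
        return cv2.remap(v,uv[:,:1],uv[:,1:],1).ravel()
    f=lambda q:np.abs(np.minimum(val(q,r+.003),200)-0).mean()-val(q,r-.004).mean()-val(q,r-.010).mean()
    g=[(f((xy[0]+dx,xy[1]+dy)),xy[0]+dx,xy[1]+dy) for dx in np.arange(-.016,.017,.004) for dy in np.arange(-.016,.017,.004)]
    b=min(g); return minimize(f,b[1:],method='Nelder-Mead',options=dict(initial_simplex=[b[1:],(b[1]+.003,b[2]),(b[1],b[2]+.003)])).x
E
python3 - <<'E'
from tr import *; from cd import disc
s=snap('wrist');t=snap('top'); t0=dict(t); t0['img']=cv2.imread('pics/top0.png')[:,:,::-1].copy()
C={'A':(.443,.233,.07),'B':(.458,-.253,.07),'C':(.606,-.277,.07),'E':(.579,-.092,.078),'tin':(.654,.053,.072)}
for n,c in C.items(): print(n,disc(t0,c[:2],c[2]).round(4), disc(s,c[:2],c[2]).round(4) if n!='A' else '')
for y0 in([.618,-.018,0],[.614,-.014,.01]):
    r=fit(t0,y0); print(r.x.round(4),r.fun, fit(s,y0).x.round(4))
overlay(t0,r.x,'o2.png');b=cv2.imread('pics/o2.png')[30:240,220:420]; cv2.imwrite('pics/o2.png',cv2.resize(b,None,fx=2.8,fy=2.8))
E
```

```text
A [0.4457 0.2324] 
B [ 0.4574 -0.2543] [ 0.4548 -0.2557]
C [ 0.6058 -0.2777] [ 0.6043 -0.2788]
E [ 0.5806 -0.0916] [ 0.58   -0.0931]
tin [0.6556 0.0581] [0.6537 0.0573]
[ 6.22e-01 -1.65e-02 -3.00e-04] -13.539695739746094 [ 0.6195 -0.0196 -0.0028]
[ 0.6216 -0.0178  0.0065] -13.644750595092773 [ 0.6196 -0.0195 -0.0024]
```

View pics/o2.png

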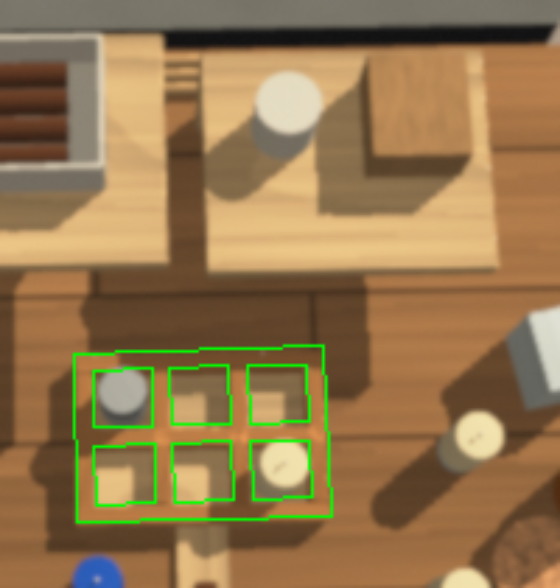

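>>> {"fn": "apply_moves", "kwargs": {
  "commands": [
    [[2,-4,-1],0.1,0],
    [[5.6,-25.6,-14],0.227,0],
    [[5.6,-25.6,-14],0.227,0],
    [[5.6,-25.6,-14],0.227,0],
    [[5.6,-25.6,-14],0.227,0],
    [[5.6,-25.6,-14],0.227,0],
    [[5.6,-25.6,-14],0.227,0],
    [[5.6,-25.6,-14],0.227,0],
    [[5.6,-25.6,-14],0.227,0],
    [[5.6,-25.6,-14],0.227,0],
    [[5.6,-25.6,-14],0.227,0],
    [[5.6,-25.6,-14],0.227,0],
    [[5.6,-25.6,-14],0.227,0],
    [[5.6,-25.6,-14],0.227,0]
  ]
}}

```text
clock: 5.08
tool_pos: [0.6057, -0.2767, 0.1547]
orientation: [180.0, -0.1, 0.3]
force: [0.3, 0.7, 0.1]
opening: 0.0878
gripper_force: 0.0
```

```bash
python3 - <<'E'
from cd import *
s=snap('wrist','w2.png');o=ctrl.get_obs();print(o['tool_pos'],o['orientation'],o['force'])
r=ctrl.spot_point(s,'short_a'); print([(np.round(a['at']).tolist(),round(a['score'],2),w(s,a['at'],0)[:2].round(3).tolist()) for a in r[:5]])
t=snap('top')
print(disc(t,(.445,.232)),disc(t,(.457,-.254)))
E
```

```text
[ 0.60556025 -0.2768822   0.15449245] [ 1.79988753e+02 -7.94541193e-02  3.12062534e-01] [0.31039521 0.0302152  0.76553761]
[([279.0, 198.0], 0.81, [0.604, -0.282])]
[0.44545483 0.23261707] [ 0.48967424 -0.2870448 ]
```

>>> {"fn": "apply_moves", "kwargs": {
  "commands": [
    [[0,-0.1,-3],0,0],
    [[0,-0.1,-6],0,0],
    [[0,-0.1,-9],0,0],
    [[0,-0.1,-9.9],0,0],
    [[0,-0.1,-9.9],0,0],
    [[0,-0.1,-9.9],0,1],
    [[0,-0.1,-9.9],0,1],
    [[0,-0.1,-9.9],0,1],
    [[0,-0.1,-9.9],0,1],
    [[0,-0.1,-9.9],0,1],
    [[0,-0.1,-9.9],0,1],
    [[0,-0.1,-9.9],0,1],
    [[0,-0.1,-8],0,1],
    [[0,-0.1,-5],0,1],
    [[0,-0.1,-2],0,1],
    [[0,-0.1,1],0,1],
    [[0,-0.1,1],0,1]
  ]
}}

```text
clock: 6.65
tool_pos: [0.6082, -0.2798, 0.1705]
orientation: [179.8, -0.5, 0.3]
force: [1.0, -0.6, -0.5]
opening: 0.0456
gripper_force: 30.0
```

```bash
python3 - <<'E'
from h import *
s=snap('scene')
o=ctrl.get_obs();print(o['tool_pos'],o['opening'],o['gripper_force'])
cv2.imwrite('pics/g1.png',cv2.resize(s['img'][140:300,130:360,::-1],None,fx=3,fy=3))
for n in('scene','top'):
    s=snap(n);print([(np.round(a['at']).tolist(),round(a['score'],2),w(s,a['at'],0)[:2].round(3).tolist()) for a in ctrl.spot_point(s,'short_a')[:7]])
E
```

```text
[ 0.60704941 -0.2792216   0.16746733] 0.04582078836929648 29.99668300151825
[([224.0, 204.0], 0.85, [0.366, -0.171]), ([186.0, 218.0], 0.77, [0.435, -0.3]), ([252.0, 236.0], 0.66, [0.562, -0.082]), ([300.0, 219.0], 0.58, [0.487, 0.086]), ([336.0, 212.0], 0.53, [0.462, 0.216]), ([199.0, 222.0], 0.47, [0.463, -0.256])]
[([255.0, 242.0], 0.84, [0.469, 0.086]), ([199.0, 253.0], 0.64, [0.443, 0.237]), ([317.0, 201.0], 0.38, [0.58, -0.088])]
```

View pics/g1.png

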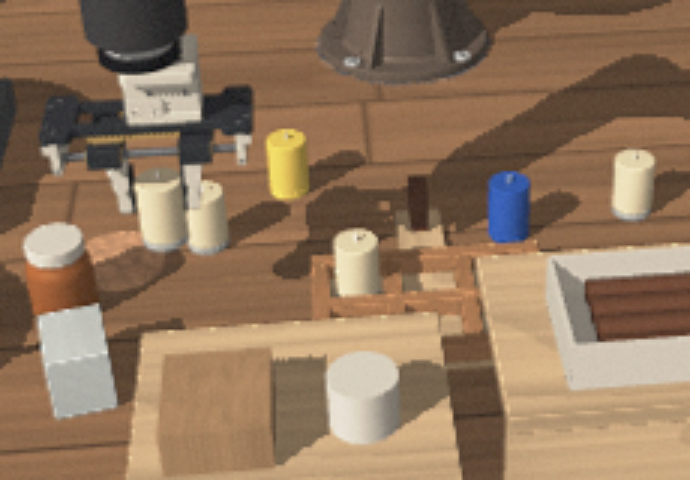

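C is held between the fingers at px (160,210) of the crop, and the other candles are undisturbed.

>>> {"fn": "apply_moves", "kwargs": {
  "commands": [
    [[1,3,0],0,1],
    [[2,6.5,0],0,1],
    [[3,10,0],0,1],
    [[4,13.5,0],0,1],
    [[5,16.5,0],0,1],
    [[5.3,18.5,0],0,1],
    [[5.3,18.5,0],0,1],
    [[5.3,18.5,-2],0,1],
    [[5.3,18.5,-4],0,1],
    [[5.3,18.5,-6],0,1],
    [[5.3,18.5,-7],0,1],
    [[5.3,18.5,-8],0,1],
    [[5.3,18.5,-9],0,1],
    [[5.3,18.5,-9.8],0,1],
    [[5.3,18.5,-9.8],0,1],
    [[5.3,18.5,-9.8],0,1]
  ]
}}

```text
clock: 8.23
tool_pos: [0.6581, -0.0939, 0.0654]
orientation: [180.0, 0.0, 0.2]
force: [0.0, 0.3, -2.1]
opening: 0.0454
gripper_force: 30.0
```

```bash
python3 - <<'E'
from h import *
o=ctrl.get_obs();print(o['tool_pos'],o['opening'],o['force'])
a=snap('wrist')['img'][20:400,80:480,::-1];b=snap('scene')['img'][180:300,190:316,::-1]
cv2.imwrite('pics/p1.png',np.hstack([a,cv2.resize(b,(399,380))]))
E
```

```text
[ 0.65814836 -0.09387215  0.06543438] 0.04536523314194089 [ 0.01506042  0.31787993 -2.14658922]
```

View pics/p1.png

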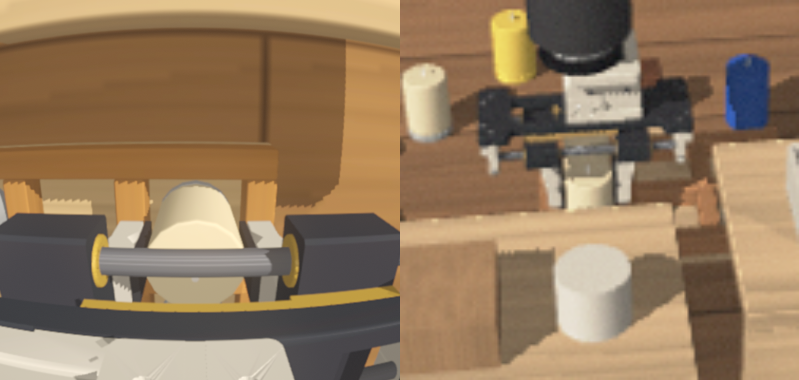

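>>> {"fn": "apply_moves", "kwargs": {
  "commands": [
    [[0,0,-0.2],0,1],
    [[0,0,-0.2],0,0.38],
    [[0,0,-0.2],0,0.38],
    [[0,0,-0.2],0,0.38],
    [[0,0,2],0,0.38],
    [[0,0,5],0,0.38],
    [[0,0,8.5],0,0],
    [[-3,-2.5,9],0,0],
    [[-6,-5,9],0,0],
    [[-20.1,-16,9],0,0],
    [[-20.1,-16,9],0,0],
    [[-20.1,-16,9],0,0],
    [[-20.1,-16,9],0,0],
    [[-20.1,-16,9],0,0],
    [[-20.1,-16,9],0,0],
    [[-20.1,-16,9],0,0],
    [[-20.1,-16,9],0,0],
    [[-20.1,-16,9],0,0]
  ]
}}

```text
clock: 9.83
tool_pos: [0.4582, -0.2533, 0.1557]
orientation: [180.0, -0.0, 0.3]
force: [0.5, -0.4, 0.1]
opening: 0.0878
gripper_force: 0.0
```

```bash
python3 - <<'E'
from h import *
from cd import disc
o=ctrl.get_obs();print(o['tool_pos'],o['opening'])
s=snap('wrist');t=snap('top')
for c in(s,t):
  for n,z in(('short_a',0),('tray',0),('slab',0)):print(n,[(np.round(a['at']).tolist(),round(a['score'],2),w(c,a['at'],z)[:2].round(3).tolist()) for a in ctrl.spot_point(c,n)[:7]])
print(disc(s,(.457,-.254)),disc(t,(.658,-.094),.078),disc(t,(.445,.232)))
E
```

```text
[ 0.45822991 -0.2532709   0.15566104] 0.08784385619582652
short_a [([274.0, 199.0], 0.87, [0.456, -0.254]), ([1.0, 187.0], 0.87, [0.472, 0.084]), ([110.0, 0.0], 0.77, [0.662, -0.087]), ([188.0, 289.0], 0.67, [0.357, -0.162]), ([54.0, 51.0], 0.27, [0.619, -0.018])]
tray [([55.0, 51.0], 0.98, [0.619, -0.019])]
slab [([379.0, 170.0], 0.58, [0.485, -0.354])]
short_a [([201.0, 253.0], 0.71, [0.442, 0.234]), ([255.0, 240.0], 0.63, [0.475, 0.085]), ([318.0, 172.0], 0.46, [0.664, -0.096])]
tray [([291.0, 185.0], 0.7, [0.626, -0.017]), ([339.0, 138.0], 0.46, [0.763, -0.159]), ([152.0, 171.0], 0.2, [0.674, 0.375])]
slab [([292.0, 185.0], 0.59, [0.627, -0.02])]
[ 0.45766288 -0.25646573] [ 0.66291153 -0.09308949] [0.44557096 0.23261781]
```

>>> {"fn": "apply_moves", "kwargs": {
  "commands": [
    [[0,-0.1,-3],0,0],
    [[0,-0.1,-6],0,0],
    [[0,-0.1,-9],0,0],
    [[0,-0.1,-10.1],0,0],
    [[0,-0.1,-10.1],0,0],
    [[0,-0.1,-10.1],0,1],
    [[0,-0.1,-10.1],0,1],
    [[0,-0.1,-10.1],0,1],
    [[0,-0.1,-10.1],0,1],
    [[0,-0.1,-10.1],0,1],
    [[0,-0.1,-10.1],0,1],
    [[0,-0.1,-10.1],0,1],
    [[0,-0.1,-8],0,1],
    [[0,-0.1,-5],0,1],
    [[0,-0.1,-2],0,1],
    [[0,-0.1,1],0,1],
    [[0,-0.1,1],0,1]
  ]
}}

```text
clock: 11.65
tool_pos: [0.4601, -0.2557, 0.1715]
orientation: [179.8, -0.5, 0.3]
force: [1.6, 0.4, -2.0]
opening: 0.0457
gripper_force: 30.0
```

>>> {"fn": "apply_moves", "kwargs": {
  "commands": [
    [[2.5,3,0],0,1],
    [[5,6,0],0,1],
    [[8,9,0],0,1],
    [[11,12,0],0,1],
    [[14,15,0],0,1],
    [[16.5,18,0],0,1],
    [[18.5,21,0],0,1],
    [[20.1,23.5,0],0,1],
    [[20.1,23.7,0],0,1],
    [[20.1,23.7,0],0,1],
    [[20.1,23.7,-2],0,1],
    [[20.1,23.7,-4],0,1],
    [[20.1,23.7,-6],0,1],
    [[20.1,23.7,-7],0,1],
    [[20.1,23.7,-8],0,1],
    [[20.1,23.7,-9],0,1],
    [[20.1,23.7,-10],0,1],
    [[20.1,23.7,-10],0,1],
    [[20.1,23.7,-10],0,1]
  ]
}}

```text
clock: 13.23
tool_pos: [0.658, -0.0179, 0.0653]
orientation: [180.0, 0.0, 0.2]
force: [-0.3, -0.8, -2.4]
opening: 0.0455
gripper_force: 30.0
```

```bash
python3 - <<'E'
from h import *
o=ctrl.get_obs();print(o['tool_pos'],o['opening'],o['force'])
a=snap('wrist')['img'][20:400,80:480,::-1];b=snap('scene')['img'][180:300,190:316,::-1]
cv2.imwrite('pics/p2.png',np.hstack([a,cv2.resize(b,(399,380))]))
E
```

```text
[ 0.65800497 -0.01786277  0.06529742] 0.04550922077196285 [-0.25412244 -0.75424915 -2.3992325 ]
```

View pics/p2.png

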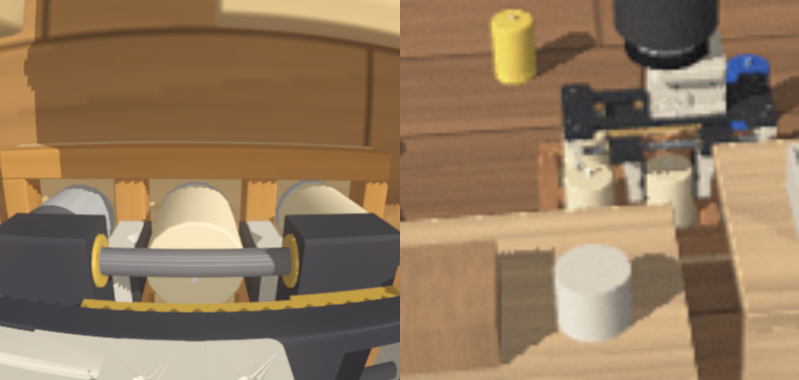

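>>> {"fn": "apply_moves", "kwargs": {
  "commands": [
    [[0,0,-0.2],0,1],
    [[0,0,-0.2],0,0.42],
    [[0,0,-0.2],0,0.42],
    [[0,0,-0.2],0,0.42],
    [[0,0,2],0,0.42],
    [[0,0,5],0,0.42],
    [[0,0,9],0,0.2],
    [[-2,2.5,9],0,0],
    [[-5,5,9],0,0],
    [[-21.2,25,9],0,0],
    [[-21.2,25,9],0,0],
    [[-21.2,25,9],0,0],
    [[-21.2,25,9],0,0],
    [[-21.2,25,9],0,0],
    [[-21.2,25,9],0,0],
    [[-21.2,25,9],0,0],
    [[-21.2,25,9],0,0],
    [[-21.2,25,9],0,0],
    [[-21.2,25,9],0,0],
    [[-21.2,25,9],0,0]
  ]
}}

```text
clock: 15.0
tool_pos: [0.4468, 0.2316, 0.1556]
orientation: [180.0, -0.0, 0.2]
force: [-0.3, 0.2, 0.2]
opening: 0.0878
gripper_force: 0.0
```

```bash
cat > chk.py <<'E'
from h import *
from cd import disc
import sys
o=ctrl.get_obs();print(o['tool_pos'],o['opening'])
s=snap('wrist');t=snap('top');q=snap('scene')
for c in(s,t,q):
  for n,z in(('short_a',0),('tray',0),('slab',0),('tin',.008)):print(n,[(np.round(a['at']).tolist(),round(a['score'],2),w(c,a['at'],z)[:2].round(3).tolist()) for a in ctrl.spot_point(c,n)[:7]])
E
python3 chk.py; python3 -c "
from cd import *;print(disc(snap('wrist'),(.4455,.2325)))"
```

```text
[0.44676055 0.23155155 0.15557681] 0.08780263517667268
short_a [([277.0, 200.0], 0.91, [0.443, 0.229]), ([553.0, 91.0], 0.83, [0.581, -0.101]), ([425.0, 167.0], 0.74, [0.477, 0.082]), ([506.0, 12.0], 0.67, [0.66, -0.024]), ([553.0, 28.0], 0.64, [0.663, -0.106]), ([522.0, 204.0], 0.61, [0.44, -0.061])]
tray [([506.0, 47.0], 0.67, [0.617, -0.02])]
slab []
tin []
short_a [([319.0, 174.0], 0.87, [0.656, -0.097]), ([345.0, 285.0], 0.82, [0.348, -0.156]), ([317.0, 200.0], 0.79, [0.582, -0.088]), ([290.0, 173.0], 0.75, [0.661, -0.016]), ([254.0, 241.0], 0.73, [0.47, 0.087]), ([200.0, 254.0], 0.63, [0.441, 0.234])]
tray [([292.0, 185.0], 0.83, [0.626, -0.021])]
slab [([267.0, 178.0], 0.74, [0.648, 0.049]), ([415.0, 236.0], 0.56, [0.477, -0.356])]
tin [([268.0, 176.0], 0.82, [0.652, 0.048])]
short_a [([339.0, 212.0], 0.87, [0.457, 0.225]), ([274.0, 256.0], 0.78, [0.671, -0.02]), ([254.0, 235.0], 0.7, [0.558, -0.077]), ([299.0, 218.0], 0.67, [0.482, 0.083]), ([252.0, 252.0], 0.57, [0.645, -0.088]), ([226.0, 206.0], 0.51, [0.376, -0.166])]
tray [([274.0, 249.0], 0.93, [0.637, -0.019])]
slab [([172.0, 230.0], 0.79, [0.498, -0.344]), ([225.0, 280.0], 0.54, [0.76, -0.172])]
tin [([439.0, 214.0], 0.15, [0.52, 0.559])]
[0.44568182 0.23113654]
```

>>> {"fn": "apply_moves", "kwargs": {
  "commands": [
    [[0,0,-3],0,0],
    [[0,0,-6],0,0],
    [[0,0,-9],0,0],
    [[0,0,-10.1],0,0],
    [[0,0,-10.1],0,0],
    [[0,0,-10.1],0,1],
    [[0,0,-10.1],0,1],
    [[0,0,-10.1],0,1],
    [[0,0,-10.1],0,1],
    [[0,0,-10.1],0,1],
    [[0,0,-10.1],0,1],
    [[0,0,-10.1],0,1],
    [[0,0,-8],0,1],
    [[0,0,-5],0,1],
    [[0,0,-2],0,1],
    [[0,0,1],0,1],
    [[0,0,1],0,1]
  ]
}}

```text
clock: 17.22
tool_pos: [0.4486, 0.2342, 0.1714]
orientation: [-179.7, -0.4, 0.3]
force: [-0.0, 0.2, -0.8]
opening: 0.046
gripper_force: 30.0
```

>>> {"fn": "apply_moves", "kwargs": {
  "commands": [
    [[2.5,-3,0],0,1],
    [[5,-6,0],0,1],
    [[7,-9,0],0,1],
    [[9,-12,0],0,1],
    [[11,-15,0],0,1],
    [[13.6,-17.4,0],0,1],
    [[13.6,-17.4,0],0,1],
    [[13.6,-17.4,0],0,1],
    [[13.6,-17.4,-2],0,1],
    [[13.6,-17.4,-4],0,1],
    [[13.6,-17.4,-6],0,1],
    [[13.6,-17.4,-7],0,1],
    [[13.6,-17.4,-8],0,1],
    [[13.6,-17.4,-9],0,1],
    [[13.6,-17.4,-10],0,1],
    [[13.6,-17.4,-10],0,1],
    [[13.6,-17.4,-10],0,1]
  ]
}}

```text
clock: 18.63
tool_pos: [0.5809, 0.0587, 0.0661]
orientation: [180.0, 0.1, 0.3]
force: [-6.5, 1.1, 5.4]
opening: 0.0455
gripper_force: 30.0
```

```bash
python3 - <<'E'
from h import *
o=ctrl.get_obs();print(o['tool_pos'],o['opening'],o['force'])
a=snap('wrist')['img'][20:400,80:480,::-1];b=snap('scene')['img'][180:300,210:336,::-1]
cv2.imwrite('pics/p3.png',np.hstack([a,cv2.resize(b,(399,380))]))
E
```

```text
[0.58090308 0.05867783 0.06607652] 0.04545662273998027 [-6.45114698  1.06694108  5.35928788]
```

View pics/p3.png

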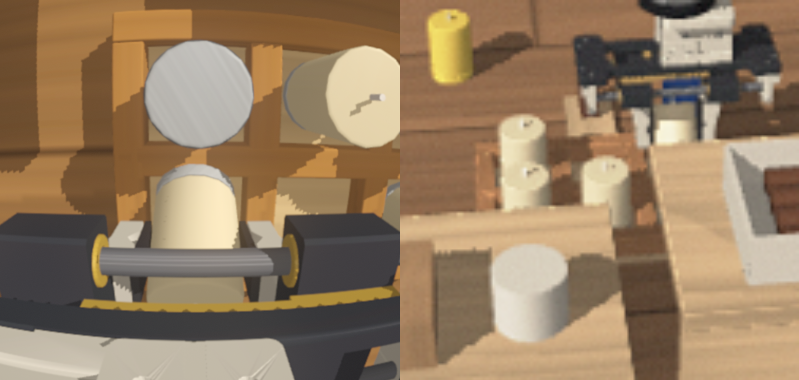

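The force readings (-6.5 N in x, +5.4 N in z) show the foot caught on the far batten side, so I'll lift and look.

>>> {"fn": "apply_moves", "kwargs": {
  "commands": [
    [[0,0,2],0,1],
    [[0,0,4],0,1],
    [[0,0,5],0,1],
    [[0,0,5],0,1],
    [[0,0,5],0,1],
    [[0,0,5],0,1]
  ]
}}

```text
clock: 19.23
tool_pos: [0.5815, 0.0583, 0.1147]
orientation: [-180.0, 0.1, 0.2]
force: [-0.0, -0.5, -1.5]
opening: 0.0453
gripper_force: 30.0
```

```bash
python3 - <<'E'
from tr import *; from cd import disc
o=ctrl.get_obs();print(o['tool_pos'],o['opening'],o['force'])
s=snap('wrist');t=snap('top');q=snap('scene')
for c in(s,t,q):print([w(c,a['at'],0)[:2].round(3).tolist() for a in ctrl.spot_point(c,'tray')[:2]],[w(c,a['at'],.04)[:2].round(3).tolist() for a in ctrl.spot_point(c,'tray_grip')[:2]])
a=s['img'][20:400,80:480,::-1];b=q['img'][180:270,240:335,::-1]
cv2.imwrite('pics/p4.png',np.hstack([a,cv2.resize(b,(399,380))]))
E
```

```text
[0.58154178 0.05829237 0.11468233] 0.0453390136207344 [-0.00769583 -0.53805211 -1.47617757]
[[0.618, -0.018]] [[0.59, 0.058]]
[[0.622, -0.022]] [[0.455, -0.021]]
[[0.647, -0.019]] [[0.455, -0.023]]
```

View pics/p4.png

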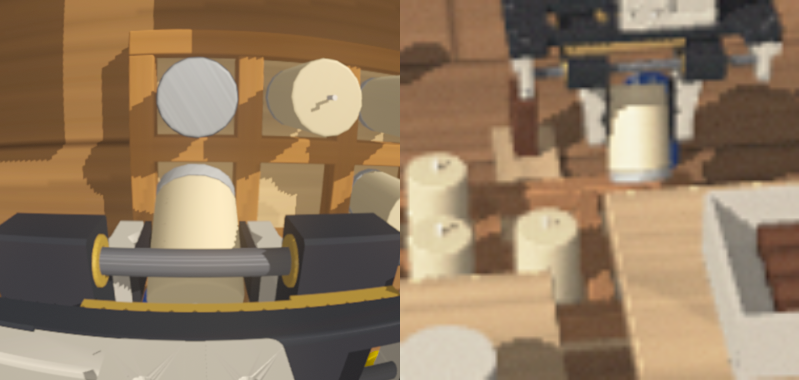

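```bash
python3 - <<'E'
from h import *
s=snap('wrist');o=ctrl.get_obs()['tool_pos']
for dz in(.055,.06,.065):print(dz,proj(s,(o[0]+.023,o[1],o[2]-dz))-[80,20], w(s,(280,184),o[2]-dz)-o)
# foot left/right edges, wax/steel boundary & pocket edges
for p in((130,30),(240,137),(157,137),(237,162),(157,164)): print(p,w(s,(p[0]+80,p[1]+20),.03).round(4))
E
```

```text
0.055 [193.84095137 177.05186026] [ 0.03125829 -0.0037574  -0.055     ]
0.06 [193.86427713 175.22440287] [ 0.03027609 -0.00384188 -0.06      ]
0.065 [193.88655032 173.48117194] [ 0.02929389 -0.00392636 -0.065     ]
(130, 30) [0.7034 0.1031 0.03  ]
(240, 137) [0.627 0.026 0.03 ]
(157, 137) [0.6267 0.0843 0.03  ]
(237, 162) [0.6091 0.0276 0.03  ]
(157, 164) [0.6074 0.0846 0.03  ]
```

>>> {"fn": "apply_moves", "kwargs": {
  "commands": [
    [[-0.9,-0.1,0],0,1],
    [[-0.9,-0.1,0],0,1],
    [[-0.9,-0.1,-1],0,1],
    [[-0.9,-0.1,-2],0,1],
    [[-0.9,-0.1,-3],0,1],
    [[-0.9,-0.1,-3.5],0,1],
    [[-0.9,-0.1,-4],0,1],
    [[-0.9,-0.1,-4.4],0,1],
    [[-0.9,-0.1,-4.8],0,1],
    [[-0.9,-0.1,-4.8],0,1]
  ]
}}

```text
clock: 20.57
tool_pos: [0.5728, 0.0571, 0.0667]
orientation: [180.0, 0.1, 0.2]
force: [-0.1, 0.6, -1.7]
opening: 0.0453
gripper_force: 30.0
```

```bash
python3 - <<'E'
from h import *
o=ctrl.get_obs();print(o['tool_pos'],o['opening'],o['force'])
a=snap('wrist')['img'][20:400,80:480,::-1];b=snap('scene')['img'][180:270,240:335,::-1]
cv2.imwrite('pics/p5.png',np.hstack([a,cv2.resize(b,(399,380))]))
E
```

```text
[0.57283263 0.05714587 0.06665781] 0.0453298087592125 [-0.06796228  0.57333818 -1.71853146]
```

View pics/p5.png

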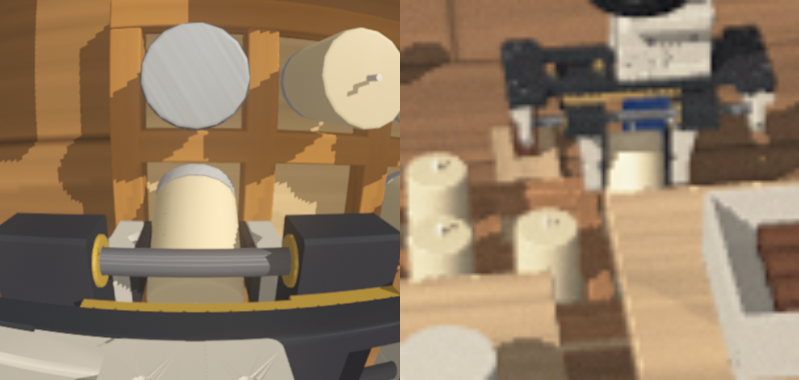

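No contact now and the foot sits inside the pocket, at crop px (197,175). Releasing.

>>> {"fn": "apply_moves", "kwargs": {
  "commands": [
    [[0,0,-0.3],0,1],
    [[0,0,-0.4],0,1],
    [[0,0,-0.4],0,0.38],
    [[0,0,-0.4],0,0.38],
    [[0,0,-0.4],0,0.38],
    [[0,0,-0.4],0,0.38],
    [[0,0,2],0,0.38],
    [[0,0,5],0,0.38],
    [[0,0,8],0,0.38],
    [[0,0,12],0,0],
    [[0,0,16],0,0],
    [[-5,0,18],0,0],
    [[-8,0,18],0,0],
    [[-8,0,18],0,0],
    [[-8,0,18],0,0],
    [[-8,0,18],0,0]
  ]
}}

```text
clock: 22.0
tool_pos: [0.4934, 0.0575, 0.2483]
orientation: [-180.0, -0.1, 0.3]
force: [0.8, -0.3, -0.2]
opening: 0.0865
gripper_force: 0.0
```

```bash
python3 - <<'E'
from tr import *; from cd import disc
o=ctrl.get_obs();print(o['tool_pos'],o['opening'],o['force'])
s=snap('wrist','w9.png')
print(fit(s,[.618,-.019,0]).x)
for n,c in dict(A=(.58,.056,.078),B=(.658,-.018,.078),C=(.66,-.094,.078),E=(.58,-.092,.078),tin=(.654,.057,.072)).items(): print(n,disc(s,c[:2],c[2]).round(4))
cv2.imwrite('pics/w9c.png',cv2.resize(s['img'][:260,60:500,::-1],None,fx=1.7,fy=1.7))
E
```

```text
[0.4933766  0.05747167 0.24831688] 0.08652366528805301 [ 0.83591051 -0.32650782 -0.22844863]
[ 0.63673874 -0.03746454  0.0182909 ]
A [0.5798 0.056 ]
B [ 0.6564 -0.019 ]
C [ 0.6571 -0.0942]
E [ 0.5796 -0.0929]
tin [0.6542 0.057 ]
```

View pics/w9c.png

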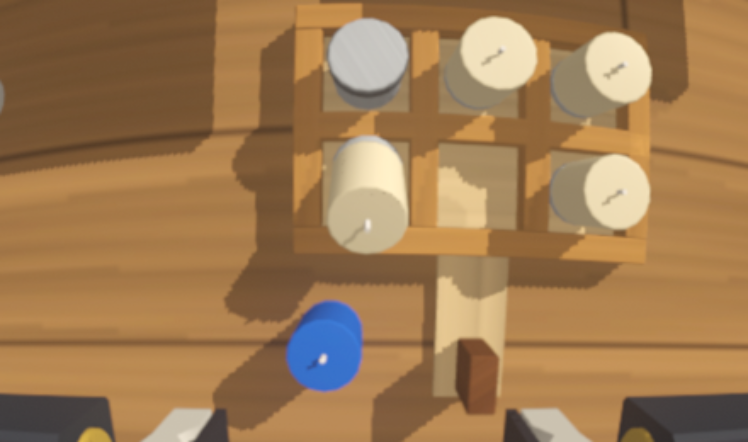

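A leans towards the robot: its top is at crop px (368,215) and its foot at (368,165). The other three stand upright. I'll work out A's tilt.

```bash
python3 - <<'E'
from h import *
s=snap('wrist');print(s['T'][:3,3])
print('far foot edge',[w(s,(276,136/1.7),z).round(4) for z in(.008,.016,.022)])
print('near top edge',[w(s,(276,252/1.7),z).round(4) for z in(.07,.075,.078)],'wick base',[w(s,(277,226/1.7),z).round(4) for z in(.075,.078)])
for x in(.578,.58): print(proj(s,(x-.023,.056,.078))*1.7-[102,0],proj(s,(x+.023,.056,.008))*1.7-[102,0],proj(s,(x,.056,.078))*1.7-[102,0])
c=snap('scene');b=c['img'][190:260,250:330,::-1].copy()
cv2.imwrite('pics/p6.png',cv2.resize(b,None,fx=7,fy=7,interpolation=cv2.INTER_CUBIC))
E
```

```text
[0.56333131 0.05700898 0.38903496]
far foot edge [array([0.6119, 0.056 , 0.008 ]), array([0.6109, 0.056 , 0.016 ]), array([0.6102, 0.056 , 0.022 ])]
near top edge [array([0.5368, 0.0559, 0.07  ]), array([0.5372, 0.0559, 0.075 ]), array([0.5375, 0.0559, 0.078 ])] wick base [array([0.5521, 0.055 , 0.075 ]), array([0.5522, 0.055 , 0.078 ])]
[367.17039116 220.94583663] [367.130245   151.66599237] [367.34614546 180.08952766]
[367.1858707  217.39311467] [367.14212795 148.79389917] [367.36116345 176.54382781]
```

View pics/p6.png

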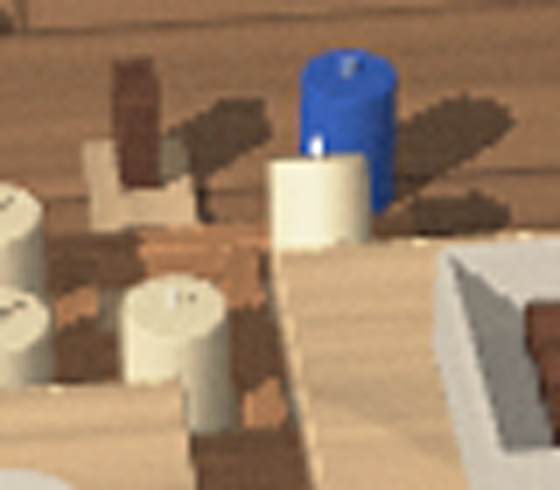

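A is wedged, leaning about 25–30° over the near batten. I'll nudge its top upright with closed fingers, keeping clear of the blue look-alike.

>>> {"fn": "apply_moves", "kwargs": {
  "commands": [
    [[1,-1.5,-1],0,1],
    [[1.5,-1.5,-3],0,1],
    [[1.5,-1.5,-6],0,1],
    [[1.5,-1.5,-9],0,1],
    [[1.5,-1.5,-12],0,1],
    [[1.5,-1.5,-15],0,1],
    [[1.5,-1.5,-17],0,1],
    [[1.5,-1.5,-18],0,1],
    [[1.5,-1.5,-18],0,1],
    [[2,-1.5,-18],0,1],
    [[2.4,-1.5,-18],0,1],
    [[2.8,-1.5,-18],0,1],
    [[3.2,-1.5,-18],0,1],
    [[3.6,-1.5,-18],0,1],
    [[4,-1.5,-18],0,1],
    [[4.4,-1.5,-18],0,1],
    [[4.8,-1.5,-18],0,1],
    [[5.2,-1.5,-18],0,1],
    [[5.2,-1.5,-18],0,1]
  ]
}}

```text
clock: 23.73
tool_pos: [0.5438, 0.0417, 0.0677]
orientation: [180.0, 0.2, 0.2]
force: [-7.1, 1.3, 3.6]
opening: 0.0003
gripper_force: 3.7
```

```bash
python3 - <<'E'
from h import *
print(ctrl.get_obs()['force'])
c=snap('scene');b=c['img'][180:260,240:330,::-1].copy(); d=snap('wrist')['img'][0:300,130:460,::-1]
cv2.imwrite('pics/p7.png',np.hstack([cv2.resize(b,(430,382)),cv2.resize(d,(370,382))]))
E
```

```text
[-7.06675828  1.25965027  3.61871922]
```

View pics/p7.png

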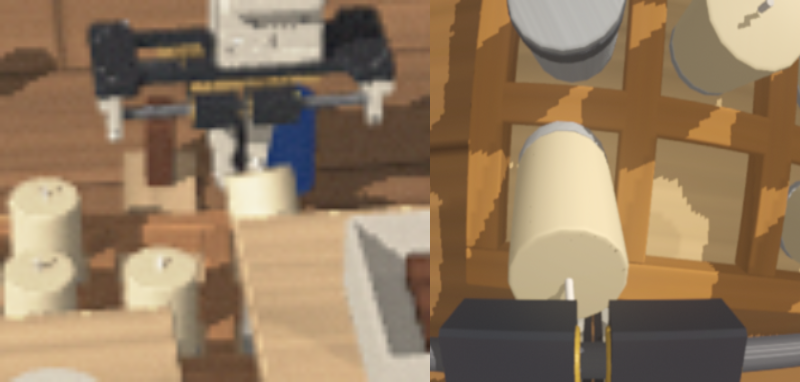

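The push meets 7 N and A stays jammed, so I'll back off. I'll lift it out, right it on the open bench and regrasp. I've used up my picture views (15 against the 14 allowed), so from here I check by numbers only.

>>> {"fn": "apply_moves", "kwargs": {
  "commands": [
    [[-1,0,0],0,1],
    [[-2.5,0,0],0,1],
    [[-3.5,0,1],0,1],
    [[-3.5,0,4],0,1],
    [[-3.5,0,8],0,0.5],
    [[-3.5,0,12],0,0],
    [[-4,1.5,16],0,0],
    [[-5.2,1.5,18],0,0],
    [[-5.2,1.5,18],0,0],
    [[-5.2,1.5,18],0,0],
    [[-5.2,1.5,18],0,0]
  ]
}}

```text
clock: 24.75
tool_pos: [0.4927, 0.0573, 0.2475]
orientation: [-180.0, -0.0, 0.2]
force: [0.2, -1.0, -1.0]
opening: 0.0415
gripper_force: 0.0
```

```bash
cat > st.py <<'E'
from h import *
from cd import disc
s=snap('wrist');t=snap('top');q=snap('scene')
print(ctrl.get_obs()['tool_pos'])
for c in(s,t,q):
    print('tray',[w(c,a['at'],0)[:2].round(3).tolist() for a in ctrl.spot_point(c,'tray')[:1]],'grip',[w(c,a['at'],.04)[:2].round(3).tolist() for a in ctrl.spot_point(c,'tray_grip')[:1]],'tin',[w(c,a['at'],.008)[:2].round(3).tolist() for a in ctrl.spot_point(c,'tin')[:1]])
    print([w(c,a['at'],.008)[:2].round(3).tolist() for a in ctrl.spot_point(c,'short_a')],'centre',[np.round(a['at']).tolist()+w(c,a['at'],.043)[:2].round(3).tolist() for a in ctrl.search_frame(c,'short_a')])
E
python3 st.py; python3 - <<'E'
from h import *
# ivory blob extents per candle in wrist view around pocket A, and disc positions of the others
from cd import disc
s=snap('wrist')
for n,c in dict(B=(.658,-.018,.078),C=(.66,-.094,.078),E=(.58,-.092,.078),tin=(.654,.057,.072)).items(): print(n,disc(s,c[:2],c[2]).round(4))
p=proj(s,(.575,.056,.05)).astype(int); print(p)
for r in range(p[1]-45,p[1]+45,4): print(r,s['img'][r,p[0]].tolist(), w(s,(p[0],r),.07)[0].round(3))
E
```

```text
[0.49273226 0.056983   0.24640215]
tray [[0.628, -0.023]] grip [[0.462, -0.007]] tin [[0.672, 0.049]]
[[0.611, 0.057], [0.586, -0.092], [0.474, 0.078], [0.668, -0.025], [0.661, -0.104]] centre [[253.0, 202.0, 0.474, 0.08], [412.0, 107.0, 0.585, -0.096], [420.0, 42.0, 0.662, -0.106], [275.0, 95.0, 0.59, 0.057], [348.0, 27.0, 0.669, -0.021]]
tray [[0.637, -0.03]] grip [[0.456, -0.001]] tin []
[[0.593, -0.085], [0.664, -0.101], [0.466, 0.078], [0.351, -0.164], [0.669, -0.015]] centre [[317.0, 194.0, 0.59, -0.085], [299.0, 160.0, 0.686, -0.04], [350.0, 281.0, 0.358, -0.162], [258.0, 244.0, 0.461, 0.076]]
tray [[0.65, -0.018]] grip [[0.477, -0.001]] tin []
[[0.688, -0.014], [0.591, -0.076], [0.596, 0.051], [0.706, -0.372], [0.374, -0.167], [0.496, 0.079], [0.642, -0.099]] centre [[300.0, 208.0, 0.483, 0.084], [225.0, 195.0, 0.376, -0.164], [248.0, 238.0, 0.627, -0.098], [294.0, 220.0, 0.548, 0.055], [276.0, 242.0, 0.659, -0.015]]
B [ 0.6686 -0.023 ]
C [ 0.6623 -0.099 ]
E [ 0.5849 -0.0914]
tin [0.6679 0.0514]
[275 109]
64 [202, 197, 189] 0.619
68 [242, 224, 185] 0.615
72 [244, 226, 187] 0.611
76 [246, 229, 189] 0.607
80 [248, 230, 191] 0.603
84 [249, 232, 192] 0.599
88 [251, 233, 194] 0.595
92 [203, 185, 148] 0.591
96 [201, 183, 147] 0.588
100 [201, 182, 146] 0.584
104 [199, 182, 146] 0.58
108 [198, 181, 144] 0.576
112 [199, 182, 147] 0.572
116 [196, 180, 144] 0.568
120 [196, 179, 142] 0.564
124 [196, 179, 142] 0.56
128 [194, 176, 140] 0.556
132 [186, 133, 73] 0.552
136 [127, 93, 59] 0.548
140 [121, 89, 57] 0.544
144 [118, 87, 57] 0.54
148 [120, 88, 56] 0.536
152 [125, 90, 58] 0.532
```

>>> {"fn": "apply_moves", "kwargs": {
  "commands": [
    [[3,0,0],0,0],
    [[6,0,-2],0,0],
    [[9,0,-4],0,0],
    [[9,0,-7],0,0],
    [[9,0,-10],0,0],
    [[9,0,-13],0,0],
    [[9,0,-16],0,0],
    [[9,0,-18],0,0],
    [[9,0,-19],0,0],
    [[9,0,-19],0,0],
    [[9,0,-19],0,1],
    [[9,0,-19],0,1],
    [[9,0,-19],0,1],
    [[9,0,-19],0,1],
    [[9,0,-19],0,1],
    [[9,0,-19],0,1]
  ]
}}

```text
clock: 27.03
tool_pos: [0.5835, 0.0574, 0.0583]
orientation: [-180.0, -0.1, 0.2]
force: [-0.1, 0.6, 0.0]
opening: 0.0529
gripper_force: 0.0
```

>>> {"fn": "apply_moves", "kwargs": {
  "commands": [
    [[0,0,1],0,1],
    [[0,0,3],0,1],
    [[0,0,6],0,1],
    [[0,0,9],0,1],
    [[-2,3,9],0,1],
    [[-4,6,9],0,1],
    [[-6,9,9],0,1],
    [[-8,12,9],0,1],
    [[-11,15,9],0,1],
    [[-14,17.5,9],0,1],
    [[-14,17.5,9],0,1],
    [[-14,17.5,9],0,1]
  ]
}}

```text
clock: 28.03
tool_pos: [0.4417, 0.2338, 0.1484]
orientation: [-180.0, -0.0, 0.5]
force: [0.0, 0.4, -1.4]
opening: 0.0458
gripper_force: 30.0
```

```bash
python3 - <<'E'
from h import *
s=snap('wrist');q=snap('scene');o=ctrl.get_obs();print(o['tool_pos'],o['opening'],o['force'])
# scene column profile down the candle: rows of wick/top/steel
p=proj(q,o['tool_pos']).astype(int);print(p)
im=cv2.cvtColor(q['img'],cv2.COLOR_RGB2HSV)
m=((im[:,:,1]<90)&(im[:,:,2]>140)).astype(np.uint8)
for r in range(p[1]-14,p[1]+34,2): print(r,''.join('#' if v else '.' for v in m[r,p[0]-30:p[0]+30]))
p=proj(s,o['tool_pos']-[0,0,.05]).astype(int);print(p)
for r in range(p[1]-70,p[1]+50,6): print(r,s['img'][r,278].tolist(),(w(s,(278,r),o['tool_pos'][2]-.05)-o['tool_pos'])[0].round(3))
E
```

```text
[0.44324556 0.23240782 0.14813059] 0.04585833672236141 [-0.30259481  0.08455265 -2.39562945]
[343 172]
158 ....######.................................................#
160 ....######................................................##
162 .....#####............................##..................##
164 ......####..............................#####...............
166 .......###........####.......##.........#####...............
168 ..................######.....##.#####...####................
170 ..................######.############...####................
172 ...................####..############..####.................
174 ..................#####.#############..####.................
176 ...................####.#############..####.................
178 ...................####.#############.......................
180 ........................#############.......................
182 ........................#############.......................
184 ........................#############.......................
186 ........................#############.......................
188 ..................
[... 398 characters left out ...]
..................................
202 ............................................................
204 ............................................................
[276 232]
162 [183, 137, 84] 0.044
168 [212, 208, 200] 0.04
174 [207, 202, 194] 0.037
180 [251, 233, 193] 0.033
186 [252, 234, 194] 0.029
192 [252, 234, 194] 0.026
198 [253, 235, 196] 0.022
204 [254, 235, 195] 0.018
210 [254, 236, 195] 0.015
216 [255, 236, 197] 0.011
222 [255, 237, 196] 0.007
228 [255, 237, 197] 0.003
234 [255, 237, 197] -0.001
240 [255, 238, 198] -0.005
246 [255, 238, 197] -0.009
252 [255, 238, 198] -0.013
258 [255, 237, 197] -0.018
264 [255, 237, 198] -0.022
270 [129, 121, 112] -0.026
276 [160, 154, 149] -0.031
```

>>> {"fn": "apply_moves", "kwargs": {
  "commands": [
    [[0,0,-3],0,1],
    [[0,0,-6],0,1],
    [[0,0,-8],0,1],
    [[0,0,-8.6],0,1],
    [[0,0,-9],0,1],
    [[0,0,-9.3],0,1],
    [[0,0,-9.3],0,1]
  ]
}}

```text
clock: 28.72
tool_pos: [0.445, 0.2309, 0.0572]
orientation: [179.9, -0.1, 0.2]
force: [-3.1, -8.1, 22.8]
opening: 0.0455
gripper_force: 30.1
```

>>> {"fn": "apply_moves", "kwargs": {
  "commands": [
    [[0,0,0.3],0,1],
    [[0,0,0.3],0,1],
    [[0,0,0.3],0,0.3],
    [[0,0,0.3],0,0],
    [[0,0,0.3],0,0],
    [[0,0,0.3],0,0],
    [[0,0,2],0,0],
    [[0,0,5],0,0],
    [[0,0,8],0,0],
    [[0,0,11],0,0],
    [[-4,0,14],0,0],
    [[-4,0,14],0,0],
    [[-4,0,14],0,0]
  ]
}}

```text
clock: 29.8
tool_pos: [0.4025, 0.2329, 0.1968]
orientation: [-179.8, -0.1, 0.3]
force: [-0.3, 0.5, -0.6]
opening: 0.0877
gripper_force: 0.0
```

```bash
cat > fit2.py <<'E'
from tr import *
def fit2(s,p0,cyl):
    """tray fit: darkness-tolerant colour contrast, ignoring samples hidden by candles (cyl: list of x,y,h)"""
    img=cv2.GaussianBlur(s['img'],(3,3),0).astype(np.float32)
    hid=np.zeros(img.shape[:2],np.uint8)
    for x,y,h in cyl:
        q=[proj(s,(x+.025*np.cos(a),y+.025*np.sin(a),z)) for a in np.linspace(0,6.28,20) for z in(.008,h)]
        cv2.fillConvexPoly(hid,cv2.convexHull(np.int32(q)),1)
    hue=np.stack([img[:,:,0]/(img.sum(2)+1),img[:,:,2]/(img.sum(2)+1)],2)
    P,L=traypts(4)
    def cost(q):
        c,sn=np.cos(q[2]),np.sin(q[2])
        uv=np.array([proj(s,a) for a in np.c_[q[0]+c*P[:,0]-sn*P[:,1],q[1]+sn*P[:,0]+c*P[:,1],P[:,2]]]).astype(np.float32)
        ok=(uv[:,0]>0)&(uv[:,0]<559)&(uv[:,1]>0)&(uv[:,1]<419)
        i=uv.round().astype(int); ok[ok]&=hid[i[ok,1],i[ok,0]]==0
        u,l=uv[ok],L[ok]
        v=np.stack([cv2.remap(np.ascontiguousarray(hue[:,:,k]),u[:,:1],u[:,1:],1)[:,0] for k in(0,1)],1)
        g=lambda a:v[l==a]
        m=np.median(g('b'),0); d=lambda a:np.minimum(np.abs(a-m).sum(1)*300,40).mean()
        return 2*d(g('b'))-d(g('p'))-d(g('o'))
    best=None
    for k in range(3):
        x0=np.array(p0 if best is None else best.x)
        best=minimize(cost,x0,method='Nelder-Mead',options=dict(initial_simplex=[x0+d for d in([0,0,0],[.008,0,0],[0,.008,0],[0,0,.06])],maxiter=120))
    return best
E
python3 - <<'E'
from fit2 import *; from cd import disc
s=snap('wrist');t=snap('top');q=snap('scene')
for c in(s,t,q): print([(round(a['score'],2),w(c,a['at'],0)[:2].round(3).tolist()) for a in ctrl.spot_point(c,'short_a')],'|',[np.round(a['at']).tolist()+w(c,a['at'],.035)[:2].round(3).tolist() for a in ctrl.search_frame(c,'short_a')])
print(disc(s,(.445,.231)),disc(t,(.445,.231)))
cy=[(.6675,-.023,.087),(.662,-.098,.087),(.585,-.0915,.087),(.667,.052,.075)]
for n,c in zip('BCEt',cy): print(n,disc(t,c[:2],c[2]-.009 if n!='t' else .072).round(4))
for p0 in([.628,-.02,-.05],[.625,-.024,0]):
    r=fit2(t,p0,cy);print(r.x.round(4),r.fun)
p=proj(q,(.446,.232,.035)).astype(int);im=cv2.cvtColor(q['img'],cv2.COLOR_RGB2HSV)
m=((im[:,:,1]<90)&(im[:,:,2]>140))
for r in range(p[1]-22,p[1]+22,2): print(r,''.join('#' if v else '.' for v in m[r,p[0]-25:p[0]+25]))
E
```

```text
[(0.92, [0.667, -0.113]), (0.81, [0.585, -0.096]), (0.68, [0.473, 0.232]), (0.57, [0.36, -0.161]), (0.57, [0.476, 0.08])] | [[544.0, 6.0, 0.648, -0.096], [549.0, 228.0, 0.365, -0.128], [545.0, 55.0, 0.582, -0.089], [430.0, 128.0, 0.473, 0.079]]
[(0.83, [0.675, -0.023]), (0.72, [0.47, 0.082]), (0.57, [0.473, 0.237]), (0.55, [0.589, -0.084])] | [[322.0, 165.0, 0.674, -0.102], [194.0, 242.0, 0.469, 0.245], [294.0, 167.0, 0.67, -0.026], [348.0, 281.0, 0.358, -0.158], [319.0, 195.0, 0.589, -0.091], [255.0, 239.0, 0.475, 0.084]]
[(0.82, [0.49, 0.225]), (0.77, [0.503, 0.087]), (0.66, [0.645, -0.089]), (0.65, [0.559, -0.079]), (0.64, [0.669, -0.019]), (0.51, [0.387, -0.17])] | [[279.0, 240.0, 0.636, -0.002], [249.0, 237.0, 0.613, -0.095], [225.0, 196.0, 0.369, -0.165], [277.0, 231.0, 0.59, -0.004], [340.0, 206.0, 0.476, 0.223], [251.0, 223.0, 0.54, -0.083], [300.0, 212.0, 0.495, 0.083]]
[0.47216964 0.23061155] [0.47303329 0.23237246]
B [ 0.6701 -0.0221]
C [ 0.6643 -0.0973]
E [ 0.5861 -0.0894]
t [0.673  0.0528]
[ 0.6306 -0.017  -0.081 ] -32.613521575927734
[ 0.6305 -0.0169 -0.0832] -32.610942
[... 518 characters left out ...]
...........##############...............
199 .....................##############...............
201 .....................#############................
203 .....................#############................
205 .....................############.................
207 .....................############.................
209 .....................############.................
211 ....................#############.................
213 ....................#############.................
215 .....................##########...................
217 .......................#######....................
219 ..................................................
221 .......................................##......###
```

A now stands upright on the bench at (0.4725, 0.2315). The tray was pushed to (0.6305, -0.017) at yaw -0.082. I'll regrasp A with a longer close.

>>> {"fn": "apply_moves", "kwargs": {
  "commands": [
    [[3,0,0],0,0],
    [[6,0,-2],0,0],
    [[7,0,-5],0,0],
    [[7,0,-9],0,0],
    [[7,0,-12],0,0],
    [[7,0,-14],0,0],
    [[7,0,-14],0,0],
    [[7,0,-14],0,1],
    [[7,0,-14],0,1],
    [[7,0,-14],0,1],
    [[7,0,-14],0,1],
    [[7,0,-14],0,1],
    [[7,0,-14],0,1],
    [[7,0,-14],0,1],
    [[7,0,-14],0,1],
    [[7,0,-14],0,1],
    [[7,0,-12],0,1],
    [[7,0,-9],0,1],
    [[7,0,-6],0,1],
    [[7,0,-3],0,1]
  ]
}}

```text
clock: 31.92
tool_pos: [0.4726, 0.2318, 0.1653]
orientation: [179.9, 0.1, 0.2]
force: [0.1, 0.3, -2.5]
opening: 0.0457
gripper_force: 30.0
```

>>> {"fn": "apply_moves", "kwargs": {
  "commands": [
    [[2,-2.5,0],0,1],
    [[4,-5.5,0],0,1],
    [[6,-8.5,0],0,1],
    [[8,-11.5,0],0,1],
    [[10,-14.5,0],0,1],
    [[12.6,-16.9,0],0,1],
    [[12.6,-16.9,0],0,1],
    [[12.6,-16.9,0],0,1],
    [[12.6,-16.9,-3],0,1],
    [[12.6,-16.9,-5],0,1],
    [[12.6,-16.9,-5],0,1],
    [[12.6,-16.9,-5],0,1]
  ]
}}

```text
clock: 32.92
tool_pos: [0.5979, 0.0636, 0.1138]
orientation: [179.9, 0.2, 0.3]
force: [-0.8, 0.0, -1.7]
opening: 0.0456
gripper_force: 30.0
```

```bash
python3 - <<'E'
from h import *
s=snap('wrist');o=ctrl.get_obs();print(o['tool_pos'],o['opening'],o['force'])
for r in range(150,230,4): print(r,s['img'][r,276].tolist(),(w(s,(276,r),o['tool_pos'][2]-.055)-o['tool_pos'])[:2].round(4))
E
```

```text
[0.59906945 0.06388766 0.11514649] 0.045591944860722 [ 0.08464551 -0.36745224 -1.47474742]
150 [111, 103, 96] [ 0.0511 -0.0015]
154 [134, 96, 59] [ 0.0487 -0.0015]
158 [138, 97, 58] [ 0.0462 -0.0015]
162 [135, 95, 58] [ 0.0438 -0.0015]
166 [136, 96, 57] [ 0.0414 -0.0015]
170 [184, 131, 71] [ 0.0389 -0.0015]
174 [198, 144, 78] [ 0.0365 -0.0016]
178 [164, 121, 73] [ 0.034  -0.0016]
182 [161, 134, 95] [ 0.0315 -0.0016]
186 [161, 134, 94] [ 0.029  -0.0016]
190 [160, 133, 94] [ 0.0265 -0.0016]
194 [160, 133, 95] [ 0.024  -0.0016]
198 [162, 134, 95] [ 0.0215 -0.0016]
202 [165, 155, 143] [ 0.019  -0.0017]
206 [205, 191, 163] [ 0.0164 -0.0017]
210 [207, 190, 153] [ 0.0138 -0.0017]
214 [209, 191, 154] [ 0.0112 -0.0017]
218 [210, 193, 156] [ 0.0086 -0.0017]
222 [211, 194, 157] [ 0.006  -0.0017]
226 [212, 194, 157] [ 0.0033 -0.0017]
```

>>> {"fn": "apply_moves", "kwargs": {
  "commands": [
    [[0,-0.1,-1],0,1],
    [[0,-0.1,-2],0,1],
    [[0,-0.1,-3],0,1],
    [[0,-0.1,-4],0,1],
    [[0,-0.1,-4.6],0,1],
    [[0,-0.1,-4.9],0,1],
    [[0,-0.1,-4.9],0,1]
  ]
}}

```text
clock: 33.55
tool_pos: [0.5987, 0.062, 0.0644]
orientation: [180.0, 0.1, 0.2]
force: [0.6, -0.1, -1.9]
opening: 0.0457
gripper_force: 30.0
```

>>> {"fn": "apply_moves", "kwargs": {
  "commands": [
    [[0,0,-0.2],0,1],
    [[0,0,-0.2],0,0.38],
    [[0,0,-0.2],0,0.38],
    [[0,0,-0.2],0,0.38],
    [[0,0,-0.2],0,0.38],
    [[0,0,2],0,0.38],
    [[0,0,5],0,0.38],
    [[0,0,8],0,0.38],
    [[0,0,12],0,0],
    [[-4,0,15],0,0],
    [[-6,-4,18],0,0],
    [[-6,-5,18],0,0],
    [[-6,-5,18],0,0],
    [[-6,-5,18],0,0]
  ]
}}

```text
clock: 34.72
tool_pos: [0.5392, 0.0117, 0.2473]
orientation: [-179.9, -0.2, 0.2]
force: [0.2, 0.8, 0.4]
opening: 0.0861
gripper_force: 0.0
```

```bash
cat > st2.py <<'E'
from fit2 import *; from cd import disc
s=snap('wrist');t=snap('top')
print(ctrl.get_obs()['tool_pos'])
D=dict(A=(.597,.062,.078),B=(.669,-.023,.078),C=(.663,-.098,.078),E=(.585,-.091,.078),tin=(.670,.052,.072))
for n,c in D.items(): print(n,disc(s,c[:2],c[2]).round(4),disc(t,c[:2],c[2]).round(4))
for c in(s,t):
    print('foot',[(round(a['score'],2),w(c,a['at'],.008)[:2].round(3).tolist()) for a in ctrl.spot_point(c,'short_a')])
    print('tin',[(round(a['score'],2),w(c,a['at'],.008)[:2].round(3).tolist()) for a in ctrl.spot_point(c,'tin')],'slab',[(round(a['score'],2),w(c,a['at'],0)[:2].round(3).tolist()) for a in ctrl.spot_point(c,'slab')])
    print(fit2(c,[.6305,-.017,-.08],[(x,y,z+.009) for x,y,z in D.values()]).x.round(4))
E
python3 st2.py
```

```text
[0.5391366  0.01239742 0.24538402]
A [0.5978 0.0598] [0.5591 0.0545]
B [ 0.6684 -0.0226] [0.673  0.0027]
C [ 0.6625 -0.0997] [ 0.6592 -0.1211]
E [ 0.5854 -0.0908] [ 0.6207 -0.0946]
tin [0.672  0.0506] [0.6968 0.0686]
foot [(0.9, [0.668, -0.024]), (0.86, [0.475, 0.075]), (0.66, [0.598, 0.061]), (0.63, [0.585, -0.091]), (0.59, [0.661, -0.102])]
tin [(0.87, [0.672, 0.048])] slab [(0.9, [0.486, -0.35])]
[ 0.6297 -0.0181 -0.0856]
foot [(0.64, [0.35, -0.156]), (0.62, [0.471, 0.084]), (0.48, [0.671, -0.097])]
tin [] slab [(0.61, [0.485, -0.353])]
[ 0.6309 -0.0146 -0.1833]
```

All four candles stand in pockets (foot and top readings agree). I'll first bring the tray onto the low shelf's line, square it, and then take the tin with room to spare.

>>> {"fn": "apply_moves", "kwargs": {
  "commands": [
    [[-4,-1,-1],-0.084,0.4],
    [[-7.3,-1.5,-4],-0.084,0.4],
    [[-7.3,-1.5,-8],-0.084,0.4],
    [[-7.3,-1.5,-12],-0.084,0.4],
    [[-7.3,-1.5,-15],-0.084,0.4],
    [[-7.3,-1.5,-18],-0.084,0.4],
    [[-7.3,-1.5,-19.5],-0.084,0.4],
    [[-7.3,-1.5,-20.1],-0.084,0.4],
    [[-7.3,-1.5,-20.1],-0.084,0.4],
    [[-7.3,-1.5,-20.1],-0.084,1],
    [[-7.3,-1.5,-20.1],-0.084,1],
    [[-7.3,-1.5,-20.1],-0.084,1],
    [[-7.3,-1.5,-20.1],-0.084,1],
    [[-7.3,-1.5,-20.1],-0.084,1],
    [[-7.3,-1.5,-20.1],-0.084,1],
    [[-7.3,-1.5,-20.1],-0.084,1]
  ]
}}

```text
clock: 36.45
tool_pos: [0.4664, -0.003, 0.0453]
orientation: [180.0, -0.0, -4.6]
force: [-1.4, -3.7, 6.4]
opening: 0.0197
gripper_force: 30.0
```

>>> {"fn": "apply_moves", "kwargs": {
  "commands": [
    [[-0.2,-0.3,0],0,1],
    [[-0.5,-0.8,0],0.005,1],
    [[-0.8,-1.5,0],0.01,1],
    [[-1.2,-2.3,0],0.015,1],
    [[-1.5,-3.2,0],0.02,1],
    [[-1.8,-4.2,0],0.03,1],
    [[-2.1,-5.2,0],0.035,1],
    [[-2.1,-6.3,0],0.04,1],
    [[-2.1,-7.4,0],0.045,1],
    [[-2.1,-8.5,0],0.05,1],
    [[-2.1,-9.6,0],0.055,1],
    [[-2.1,-10.7,0],0.06,1],
    [[-2.1,-11.8,0],0.065,1],
    [[-2.1,-12.8,0],0.07,1],
    [[-2.1,-13.7,0],0.075,1],
    [[-2.1,-14.5,0],0.08,1],
    [[-2.1,-15,0],0.084,1],
    [[-2.1,-15.3,0],0.084,1],
    [[-2.1,-15.3,0],0.084,1],
    [[-2.1,-15.3,0],0.084,1]
  ]
}}

```text
clock: 38.12
tool_pos: [0.4463, -0.1555, 0.0453]
orientation: [180.0, -0.1, 0.4]
force: [1.8, 3.7, 5.0]
opening: 0.0239
gripper_force: 36.0
```

>>> {"fn": "apply_moves", "kwargs": {
  "commands": [
    [[0,0,0],0,0.4],
    [[0,0,0],0,0.4],
    [[0,0,0],0,0.4],
    [[0,0,0],0,0.4],
    [[0,0,3],0,0.4],
    [[0,0,7],0,0.4],
    [[0,0,11],0,0.2],
    [[2,0,15],0,0.2],
    [[5,0,19],0,0.2],
    [[8,0,20],0,0.2],
    [[8,0,20],0,0.2],
    [[8,0,20],0,0.2]
  ]
}}

```text
clock: 39.12
tool_pos: [0.5266, -0.1556, 0.245]
orientation: [-180.0, -0.1, 0.2]
force: [-0.2, 0.4, -0.9]
opening: 0.07
gripper_force: 0.0
```

```bash
cat > st3.py <<'E'
from fit2 import *; from cd import disc
import sys
tx,ty,yaw=map(float,sys.argv[1:4]); c,sn=np.cos(yaw),np.sin(yaw)
L=dict(A=(-.038,.076,.078),B=(.038,0,.078),C=(.038,-.076,.078),E=(-.038,-.076,.078))
if len(sys.argv)<5:L['tin']=(.038,.076,.072)
D={n:(tx+c*x-sn*y,ty+sn*x+c*y,z) for n,(x,y,z) in L.items()}
s=snap('wrist');t=snap('top');print(ctrl.get_obs()['tool_pos'])
for n,c in D.items(): print(n,disc(s,c[:2],c[2]).round(4))
for c in(s,t): 
    print('foot',[(round(a['score'],2),w(c,a['at'],.008)[:2].round(3).tolist()) for a in ctrl.spot_point(c,'short_a')])
    for n,z in(('tin',.008),('slab',0),('tray',0),('tray_grip',.04),('low_shelf',0),('mouldblock',0),('jar',0)):print(n,[(round(a['score'],2),w(c,a['at'],z)[:2].round(3).tolist()) for a in ctrl.spot_point(c,n)[:2]])
print(fit2(s,[tx,ty,yaw],[(x,y,z+.009) for x,y,z in D.values()]).x.round(4))
E
python3 st3.py .61 -.157 0
```

```text
[ 0.52406889 -0.1556396   0.24333048]
A [ 0.5545 -0.0599]
B [ 0.6636 -0.1769]
C [ 0.6352 -0.2251]
E [ 0.589  -0.1971]
tin [ 0.6443 -0.1046]
foot [(0.77, [0.639, -0.102]), (0.72, [0.366, -0.162]), (0.67, [0.663, -0.181]), (0.63, [0.55, -0.049]), (0.61, [0.477, 0.074]), (0.56, [0.588, -0.196])]
tin [(0.82, [0.621, -0.037])]
slab [(0.86, [0.484, -0.356])]
tray [(0.83, [0.609, -0.113]), (0.41, [0.425, -0.158])]
tray_grip [(0.6, [0.445, -0.157])]
low_shelf []
mouldblock [(0.57, [0.694, -0.371])]
jar [(0.59, [0.559, -0.399])]
foot [(0.56, [0.353, -0.151])]
tin []
slab [(0.6, [0.486, -0.351])]
tray [(0.45, [0.551, -0.403]), (0.19, [0.671, 0.378])]
tray_grip [(0.66, [0.444, -0.151])]
low_shelf []
mouldblock []
jar [(0.78, [0.561, -0.396])]
[ 0.6248 -0.1864  0.2409]
```

```bash
python3 - <<'E'
from fit2 import *; from cd import disc
s=snap('wrist')
D=dict(A=(.55,-.05,.078),B=(.638,-.102,.078),C=(.663,-.18,.078),E=(.588,-.196,.078),tin=(.621,-.037,.072))
D={n:(*disc(s,c[:2],c[2]),c[2]) for n,c in D.items()}
for n in D: print(n,np.round(D[n],4))
r=fit2(s,[.609,-.113,.26],[(x,y,z+.009) for x,y,z in D.values()]);print(r.x.round(4),r.fun)
t,c,sn=r.x,np.cos(r.x[2]),np.sin(r.x[2])
for n,(x,y,z) in D.items(): print(n,'local',round(c*(x-t[0])+sn*(y-t[1]),4),round(-sn*(x-t[0])+c*(y-t[1]),4))
E
```

```text
A [ 0.5505 -0.0473  0.078 ]
B [ 0.6453 -0.106   0.078 ]
C [ 0.6648 -0.1769  0.078 ]
E [ 0.5898 -0.1971  0.078 ]
tin [ 0.6226 -0.0323  0.072 ]
[ 0.6074 -0.1139  0.2544] -39.81309509277344
A local -0.0383 0.0787
B local 0.0387 -0.0018
C local 0.0397 -0.0754
E local -0.0379 -0.0761
tin local 0.0353 0.0751
```

>>> {"fn": "apply_moves", "kwargs": {
  "commands": [
    [[3,4,0],-0.2,0.2],
    [[6,8,-1],-0.4,0.2],
    [[9.8,12.5,-2],-0.52,0.2],
    [[9.8,12.5,-4],-0.52,0.2],
    [[9.8,12.5,-7],-0.52,0.2],
    [[9.8,12.5,-10],-0.52,0.2],
    [[9.8,12.5,-13],-0.52,0.2],
    [[9.8,12.5,-16],-0.52,0.2],
    [[9.8,12.5,-18],-0.52,0.2],
    [[9.8,12.5,-18.7],-0.52,0.2],
    [[9.8,12.5,-18.7],-0.52,0.2],
    [[9.8,12.5,-18.7],-0.52,1],
    [[9.8,12.5,-18.7],-0.52,1],
    [[9.8,12.5,-18.7],-0.52,1],
    [[9.8,12.5,-18.7],-0.52,1],
    [[9.8,12.5,-18.7],-0.52,1],
    [[9.8,12.5,-18.7],-0.52,1],
    [[9.8,12.5,-18.7],-0.52,1],
    [[9.8,12.5,-18.7],-0.52,1]
  ]
}}

```text
clock: 41.65
tool_pos: [0.6238, -0.0306, 0.0589]
orientation: [-179.9, -0.1, -29.5]
force: [-2.2, 1.1, 6.7]
opening: 0.0453
gripper_force: 30.0
```

>>> {"fn": "apply_moves", "kwargs": {
  "commands": [
    [[0,0,2],0,1],
    [[0,0,5],0,1],
    [[0,0,8],0,1],
    [[0,0,11],0,1],
    [[-1,-3,12],0,1],
    [[-2,-6,12],0,1],
    [[-3.5,-9,12],0,1],
    [[-5,-12,12],0,1],
    [[-6.5,-15,12],0,1],
    [[-8,-18,12],0,1],
    [[-9.5,-21.5,12],0,1],
    [[-11,-25,12],0,1],
    [[-12.5,-28.5,12],0,1],
    [[-13.8,-32.1,12],0,1],
    [[-13.8,-32.1,12],0,1],
    [[-13.8,-32.1,10],0,1],
    [[-13.8,-32.1,8],0,1],
    [[-13.8,-32.1,6],0,1],
    [[-13.8,-32.1,6],0,1]
  ]
}}

```text
clock: 43.23
tool_pos: [0.4826, -0.3506, 0.1137]
orientation: [180.0, 0.4, -29.6]
force: [-0.6, 0.5, -1.7]
opening: 0.0457
gripper_force: 30.0
```

```bash
python3 - <<'E'
from h import *
from cd import disc
o=ctrl.get_obs();print(o['tool_pos'],o['opening'],o['force'])
s=snap('wrist')
for n,z in(('tin',o['tool_pos'][2]-.05),('slab',0),('jar',0)):print(n,[(round(a['score'],2),w(s,a['at'],z)[:2].round(3).tolist()) for a in ctrl.spot_point(s,n)[:2]])
E
```

```text
[ 0.48257852 -0.35062378  0.11370773] 0.045719796336178155 [-0.62936568  0.52676211 -1.74467967]
tin [(0.87, [0.482, -0.354]), (0.57, [0.555, -0.397])]
slab [(0.73, [0.484, -0.352])]
jar [(0.97, [0.557, -0.402])]
```

>>> {"fn": "apply_moves", "kwargs": {
  "commands": [
    [[0,0,-2],0,1],
    [[0,0,-3.5],0,1],
    [[0,0,-4.5],0,1],
    [[0,0,-5.2],0,1],
    [[0,0,-5.6],0,1],
    [[0,0,-5.6],0,1],
    [[0,0,-5.6],0,0.3],
    [[0,0,-5.6],0,0.2],
    [[0,0,-5.6],0,0.2],
    [[0,0,-5.6],0,0.2],
    [[0,0,-4],0,0.2],
    [[0,0,0],0,0.2],
    [[0,0,4],0,0.2],
    [[0,0,8],0,0.2],
    [[-1,6,12],0.26,0.2],
    [[-1,10,13],0.52,0.2],
    [[-1,19,13],0.52,0.2],
    [[-1,19,13],0.52,0.2],
    [[-1,19,13],0.52,0.2],
    [[-1,19,13],0.52,0.2]
  ]
}}

```text
clock: 45.1
tool_pos: [0.4753, -0.1575, 0.2494]
orientation: [-180.0, -0.2, 0.6]
force: [0.5, -0.3, -0.1]
opening: 0.0704
gripper_force: 0.0
```

```bash
cat > st4.py <<'E'
from fit2 import *; from cd import disc
import sys
q=list(map(float,sys.argv[1:4])); c,sn=np.cos(q[2]),np.sin(q[2])
L=dict(A=(-.038,.076,.078),B=(.038,0,.078),C=(.038,-.076,.078),E=(-.038,-.076,.078))
s=snap('wrist');t=snap('top');o=ctrl.get_obs();print(o['tool_pos'],o['orientation'][2],o['clock'])
D={n:(*disc(s,(q[0]+c*x-sn*y,q[1]+sn*x+c*y),z),z) for n,(x,y,z) in L.items()}
r=fit2(s,q,[(x,y,z+.009) for x,y,z in D.values()]);v=r.x;print('tray',v.round(4),r.fun)
c,sn=np.cos(v[2]),np.sin(v[2]); print('grip',(v[0]-.165*c).round(4),(v[1]-.165*sn).round(4))
for n,(x,y,z) in D.items(): print(n,'top local',round(c*(x-v[0])+sn*(y-v[1]),4),round(-sn*(x-v[0])+c*(y-v[1]),4))
for k in(s,t):
    print('foot local',[(round(a['score'],2),np.round([c*(p[0]-v[0])+sn*(p[1]-v[1]),-sn*(p[0]-v[0])+c*(p[1]-v[1])],3).tolist()) for a in ctrl.spot_point(k,'short_a') for p in [w(k,a['at'],.008)]])
    for n,z in(('tin',.01),('slab',0),('tray',0),('tray_grip',.04),('low_shelf',0)):print(n,[(round(a['score'],2),w(k,a['at'],z)[:2].round(3).tolist()) for a in ctrl.spot_point(k,n)[:2]])
E
python3 st4.py .6074 -.1139 .254
```

```text
[ 0.47544438 -0.16044016  0.24850439] 0.40554878895500207 45.2
tray [ 0.6063 -0.1143  0.2542] -39.374778747558594
grip 0.4466 -0.1558
A top local -0.0384 0.0784
B top local 0.0407 -0.0015
C top local 0.0317 -0.0741
E top local -0.0384 -0.0746
foot local [(0.97, [-0.037, 0.078]), (0.95, [-0.252, 0.017]), (0.8, [-0.079, 0.218]), (0.65, [0.04, -0.076]), (0.62, [0.039, 0.002]), (0.57, [-0.038, -0.074])]
tin [(0.59, [0.487, -0.353])]
slab [(0.59, [0.487, -0.352]), (0.57, [0.649, -0.102])]
tray [(0.77, [0.605, -0.117]), (0.6, [0.431, -0.16])]
tray_grip [(0.64, [0.445, -0.159])]
low_shelf [(0.21, [0.558, -0.404])]
foot local [(0.84, [-0.256, 0.023]), (0.47, [0.043, -0.077]), (0.16, [0.013, -0.265])]
tin []
slab [(0.59, [0.487, -0.352])]
tray []
tray_grip [(0.98, [0.45, -0.157])]
low_shelf [(0.63, [0.757, -0.158])]
```

The tin stands on the mat. The tray twisted in the grip to yaw 0.254 at (0.606, -0.114), but the candles are all standing. A low side nudge near its front left corner should square and shift it.

>>> {"fn": "apply_moves", "kwargs": {
  "commands": [
    [[4,3,0],0,1],
    [[8,6,0],0,1],
    [[16.5,21.9,0],0,1],
    [[16.5,21.9,0],0,1],
    [[16.5,21.9,0],0,1],
    [[16.5,21.9,0],0,1],
    [[16.5,21.9,-3],0,1],
    [[16.5,21.9,-7],0,1],
    [[16.5,21.9,-11],0,1],
    [[16.5,21.9,-14],0,1],
    [[16.5,21.9,-17],0,1],
    [[16.5,21.9,-19],0,1],
    [[16.5,21.9,-20.5],0,1],
    [[16.5,21.9,-20.9],0,1],
    [[16.5,21.9,-20.9],0,1]
  ]
}}

```text
clock: 47.05
tool_pos: [0.6394, 0.057, 0.0371]
orientation: [179.9, 0.2, 0.2]
force: [0.4, -0.4, 1.3]
opening: -0.0001
gripper_force: 0.0
```

>>> {"fn": "apply_moves", "kwargs": {
  "commands": [
    [[0.1,-0.5,0],0,1],
    [[0.2,-1,0],0,1],
    [[0.3,-1.4,0],0,1],
    [[0.4,-1.8,0],0,1],
    [[0.5,-2.2,0],0,1],
    [[0.6,-2.6,0],0,1],
    [[0.8,-3,0],0,1],
    [[0.9,-3.4,0],0,1],
    [[1,-3.8,0],0,1],
    [[1.1,-4.2,0],0,1],
    [[1.2,-4.6,0],0,1],
    [[1.3,-4.9,0],0,1],
    [[1.3,-5,0],0,1],
    [[1.3,-5,0],0,1]
  ]
}}

```text
clock: 48.22
tool_pos: [0.6552, 0.008, 0.04]
orientation: [-179.9, -0.3, 0.2]
force: [2.1, 4.5, 0.5]
opening: 0.0004
gripper_force: 2.2
```

```bash
python3 st4.py .61 -.13 .1
```

```text
[0.65517769 0.00810896 0.0399955 ] 0.26402102464028426 48.3167
tray [ 0.5972 -0.1205  0.1291] -12.67077922821045
grip 0.4336 -0.1417
A top local -0.0004 0.0294
B top local 0.0817 0.0047
C top local 0.0293 -0.102
E top local -0.0584 -0.0627
foot local [(0.94, [0.041, -0.021]), (0.69, [-0.036, 0.054]), (0.55, [0.044, -0.098])]
tin []
slab []
tray [(0.84, [0.601, -0.141])]
tray_grip [(0.71, [0.585, -0.054])]
low_shelf []
foot local [(0.77, [0.049, -0.025]), (0.77, [-0.04, 0.065]), (0.73, [0.042, -0.102]), (0.7, [-0.099, 0.213]), (0.59, [-0.255, -0.006]), (0.58, [-0.041, -0.095])]
tin [(0.77, [0.479, -0.353])]
slab [(0.76, [0.482, -0.351])]
tray [(0.64, [0.614, -0.141])]
tray_grip [(0.76, [0.431, -0.157])]
low_shelf [(0.57, [0.757, -0.164])]
```

>>> {"fn": "apply_moves", "kwargs": {
  "commands": [
    [[0.1,-0.3,0],0,1],
    [[0.1,-0.6,0],0,1],
    [[0.1,-0.9,0],0,1],
    [[0.1,-0.9,0],0,1],
    [[0.1,0,0],0,1],
    [[0.1,2,0],0,1],
    [[0,3,3],0,1],
    [[0,3,7],0,1],
    [[0,3,11],0,1],
    [[0,3,15],0,1],
    [[-3,0,19],0,0.6],
    [[-6,-4,20.5],0,0.4],
    [[-17.5,-17,20.5],0,0.4],
    [[-17.5,-17,20.5],0,0.4],
    [[-17.5,-17,20.5],0,0.4],
    [[-17.5,-17,20.5],0,0.4],
    [[-17.5,-17,20.5],0,0.4],
    [[-17.5,-17,20.5],0,0.4]
  ]
}}

```text
clock: 50.42
tool_pos: [0.4741, -0.1655, 0.2445]
orientation: [180.0, 0.0, 0.1]
force: [-0.7, -0.0, -0.4]
opening: 0.048
gripper_force: 0.0
```

```bash
python3 st4.py .601 -.148 .01
```

```text
[ 0.47717089 -0.16356393  0.24425995] 0.10845296656038167 50.5167
tray [ 0.6002 -0.1477  0.1133] -40.166465759277344
grip 0.4362 -0.1663
A top local -0.0391 0.0784
B top local 0.0405 -0.0012
C top local 0.0385 -0.0765
E top local -0.0389 -0.0753
foot local [(0.92, [0.037, -0.001]), (0.91, [-0.239, 0.015]), (0.78, [0.035, -0.079]), (0.69, [-0.102, 0.235]), (0.67, [-0.036, 0.077]), (0.65, [-0.035, -0.077])]
tin [(0.91, [0.484, -0.359])]
slab [(0.97, [0.485, -0.359])]
tray [(0.61, [0.601, -0.149])]
tray_grip [(0.92, [0.431, -0.169])]
low_shelf []
foot local [(0.57, [-0.246, 0.025]), (0.21, [0.16, -0.033])]
tin []
slab [(0.73, [0.482, -0.357])]
tray [(0.34, [0.508, 0.576])]
tray_grip [(0.7, [0.429, -0.17])]
low_shelf [(0.68, [0.763, -0.162]), (0.66, [0.429, -0.174])]
```

>>> {"fn": "apply_moves", "kwargs": {
  "commands": [
    [[-2,-0.2,-2],0.05,0.4],
    [[-4.2,-0.2,-5],0.113,0.4],
    [[-4.2,-0.2,-9],0.113,0.4],
    [[-4.2,-0.2,-12],0.113,0.4],
    [[-4.2,-0.2,-15],0.113,0.4],
    [[-4.2,-0.2,-18],0.113,0.4],
    [[-4.2,-0.2,-19.5],0.113,0.4],
    [[-4.2,-0.2,-19.9],0.113,0.4],
    [[-4.2,-0.2,-19.9],0.113,0.4],
    [[-4.2,-0.2,-19.9],0.113,1],
    [[-4.2,-0.2,-19.9],0.113,1],
    [[-4.2,-0.2,-19.9],0.113,1],
    [[-4.2,-0.2,-19.9],0.113,1],
    [[-4.2,-0.2,-19.9],0.113,1],
    [[-4.2,-0.2,-19.9],0.113,1],
    [[-4.2,-0.2,-19.9],0.113,1]
  ]
}}

```text
clock: 52.45
tool_pos: [0.4366, -0.1649, 0.0453]
orientation: [180.0, -0.1, 6.7]
force: [-1.5, -1.0, 6.5]
opening: 0.0198
gripper_force: 30.0
```

>>> {"fn": "apply_moves", "kwargs": {
  "commands": [
    [[0,0.3,0],-0.02,1],
    [[0.1,0.6,0],-0.04,1],
    [[0.2,0.9,0],-0.06,1],
    [[0.4,1.2,0],-0.08,1],
    [[0.7,1.5,0],-0.095,1],
    [[1,1.7,0],-0.113,1],
    [[1.5,1.8,0],-0.113,1],
    [[2,1.8,0],-0.113,1],
    [[2.6,1.8,0],-0.113,1],
    [[3.2,1.8,0],-0.113,1],
    [[3.8,1.8,0],-0.113,1],
    [[4.4,1.8,0],-0.113,1],
    [[5,1.8,0],-0.113,1],
    [[5,1.8,0],-0.113,1]
  ]
}}

```text
clock: 53.62
tool_pos: [0.481, -0.1475, 0.0443]
orientation: [180.0, 0.6, 0.2]
force: [-16.7, -0.4, 22.0]
opening: 0.0198
gripper_force: 30.0
```

```bash
cat > yaw.py <<'E'
from fit2 import *
import sys
q=list(map(float,sys.argv[1:4]));c,sn=np.cos(q[2]),np.sin(q[2])
o=ctrl.get_obs();print(o['tool_pos'],o['orientation'],o['opening'],o['force'])
L=[(-.038,.076),(.038,0),(.038,-.076),(-.038,-.076)]
for n in('wrist','top'):
    s=snap(n);r=fit2(s,q,[(q[0]+c*x-sn*y,q[1]+sn*x+c*y,.085) for x,y in L]);v=r.x;print(n,v.round(4),round(r.fun,1))
    print([(round(a['score'],2),w(s,a['at'],.008)[:2].round(3).tolist()) for a in ctrl.spot_point(s,'short_a')],'tray',[w(s,a['at'],0)[:2].round(3).tolist() for a in ctrl.spot_point(s,'tray')[:1]])
E
python3 yaw.py .648 -.146 0
```

```text
[ 0.48095019 -0.14752909  0.04427986] [1.79965657e+02 5.70106205e-01 1.69764392e-01] 0.019797626262723137 [-16.6627827   -0.42279626  22.03327898]
wrist [ 0.644  -0.1442  0.0039] -41.3
[(0.81, [0.607, -0.222]), (0.55, [0.605, -0.07])] tray [[0.486, -0.35]]
top [ 0.6454 -0.1428 -0.0026] -13.9
[(0.91, [0.695, -0.223]), (0.79, [0.689, -0.146]), (0.54, [0.346, -0.162]), (0.53, [0.608, -0.069]), (0.39, [0.604, -0.219])] tray [[0.655, -0.151]]
```

>>> {"fn": "apply_moves", "kwargs": {
  "commands": [
    [[0.3,0,0.1],0,1],
    [[0.8,0,0.1],0,1],
    [[1.4,0,0.1],0,1],
    [[2,0,0.1],0,1],
    [[2.6,-0.1,0.1],0,1],
    [[3.2,-0.1,0.1],0,1],
    [[3.8,-0.2,0.1],0,1],
    [[4.4,-0.2,0.1],0,1],
    [[5,-0.3,0.1],0,1],
    [[5.6,-0.3,0.1],0,1],
    [[6.2,-0.3,0.1],0,1],
    [[6.8,-0.4,0.1],0,1],
    [[7.4,-0.4,0.1],0,1],
    [[8,-0.4,0.1],0,1],
    [[8.6,-0.4,0.1],0,1],
    [[9.2,-0.4,0.1],0,1],
    [[9.2,-0.4,0.1],0,1]
  ]
}}

```text
clock: 55.33
tool_pos: [0.5803, -0.1507, 0.0458]
orientation: [180.0, -0.1, 0.3]
force: [1.2, -1.6, -5.5]
opening: 0.0199
gripper_force: 30.0
```

```bash
python3 yaw.py .736 -.15 0
```

```text
[ 0.58030306 -0.15072837  0.04579598] [ 1.79982418e+02 -1.28673260e-01  2.70456355e-01] 0.019931927274270428 [ 1.18330072 -1.62182453 -5.5478967 ]
wrist [ 0.7435 -0.1497  0.0056] -45.9
[(0.86, [0.705, -0.071]), (0.59, [0.706, -0.225])] tray []
top [ 0.7317 -0.1243 -0.0087] -6.7
[(0.77, [0.351, -0.156]), (0.7, [0.79, -0.148]), (0.67, [0.609, -0.501]), (0.46, [0.793, -0.221])] tray [[0.753, -0.155]]
```

>>> {"fn": "apply_moves", "kwargs": {
  "commands": [
    [[0.3,0,0],0,1],
    [[0.8,0,0],0,1],
    [[1.4,0,0],0,1],
    [[2,-0.1,0],0,1],
    [[2.6,-0.1,0],0,1],
    [[3.2,-0.1,0],0,1],
    [[3.8,-0.2,0],0,1],
    [[4.4,-0.2,0],0,1],
    [[5,-0.2,0],0,1],
    [[5.7,-0.3,0],0,1],
    [[6.4,-0.3,0],0,1],
    [[7.1,-0.3,0],0,1],
    [[7.8,-0.3,0],0,1],
    [[8.5,-0.3,0],0,1],
    [[9.2,-0.3,0],0,1],
    [[9.9,-0.3,0],0,1],
    [[10.5,-0.3,0],0,1],
    [[11.1,-0.3,0],0,1],
    [[11.5,-0.3,0],0,1],
    [[11.5,-0.3,0],0,1]
  ]
}}

```text
clock: 57.3
tool_pos: [0.6929, -0.1539, 0.0454]
orientation: [180.0, 0.1, 0.2]
force: [-2.0, -1.4, -3.5]
opening: 0.0197
gripper_force: 30.0
```

```bash
python3 yaw.py .857 -.153 0; python3 - <<'E'
from h import *
for n in('wrist','top','scene'):
    s=snap(n)
    print(n,[(k,round(a['score'],2),w(s,a['at'],z)[:2].round(3).tolist()) for k,z in(('tray_grip',.04),('low_shelf',0),('tin',.01),('slab',0)) for a in ctrl.spot_point(s,k)[:1]])
E
```

```text
[ 0.69287301 -0.15387381  0.04538478] [1.79996278e+02 7.14856795e-02 2.30974573e-01] 0.019715901331748227 [-2.02347515 -1.42828908 -3.47953166]
wrist [ 0.8659 -0.158   0.0247] -1.0
[(0.34, [0.753, -0.16])] tray []
top [ 0.8667 -0.1454 -0.0563] -6.6
[(0.73, [0.56, -0.399]), (0.53, [0.617, -0.496])] tray []
wrist [('tray_grip', 0.71, [0.689, -0.156]), ('low_shelf', 0.6, [0.753, -0.161]), ('slab', 0.9, [0.481, -0.354])]
top [('tray_grip', 0.68, [0.69, -0.152]), ('tin', 0.78, [0.483, -0.357]), ('slab', 0.72, [0.482, -0.355])]
scene [('low_shelf', 0.56, [0.768, -0.168]), ('tin', 0.66, [0.465, -0.351]), ('slab', 0.48, [0.494, -0.352])]
```

>>> {"fn": "apply_moves", "kwargs": {
  "commands": [
    [[0,0,0],0,0.5],
    [[0,0,0],0,0.4],
    [[0,0,0],0,0.4],
    [[0,0,0],0,0.4],
    [[0,0,1],0,0.4],
    [[0,0,3],0,0.4],
    [[0,0,5],0,0.4],
    [[-2,0,8],0,0.4],
    [[-5,0,11],0,0.4],
    [[-9,0,14],0,0.4],
    [[-13,0,14],0,0.4],
    [[-17,0,14],0,0.4],
    [[-20,0,14],0,0.4],
    [[-20,0,14],0,0.4],
    [[-20,0,14],0,0.4]
  ]
}}

```text
clock: 59.6
tool_pos: [0.4921, -0.1538, 0.1876]
orientation: [-180.0, -0.2, 0.3]
force: [1.0, -0.5, 0.9]
opening: 0.0526
gripper_force: 0.0
```

```bash
python3 - <<'E'
from h import *
for n in('wrist','top','scene'):
    s=snap(n)
    print(n,[(k,round(a['score'],2),w(s,a['at'],z)[:2].round(3).tolist()) for k,z in(('tray',0),('tray_grip',.04),('low_shelf',0),('tin',.01),('slab',0),('short_a',.008)) for a in ctrl.spot_point(s,k)[:7]])
    if n!='wrist':
        i=cv2.cvtColor(s['img'],cv2.COLOR_RGB2HSV)
        # shelf board front corners' y at z=.116 & tongue edge yaw: grip px
        g=proj(s,(.693,-.154,.06)); print(g)
E
```

```text
wrist [('tin', 0.72, [0.487, -0.355]), ('slab', 0.96, [0.481, -0.355]), ('short_a', 0.92, [0.362, -0.163]), ('short_a', 0.66, [0.475, 0.075])]
top [('tray_grip', 0.7, [0.686, -0.161]), ('low_shelf', 0.77, [0.753, -0.161]), ('tin', 0.72, [0.481, -0.352]), ('slab', 0.85, [0.48, -0.359]), ('short_a', 0.75, [0.351, -0.145])]
[341.78496144 155.05086094]
scene [('tray', 0.69, [0.318, 0.507]), ('low_shelf', 0.74, [0.771, -0.173]), ('tin', 0.57, [0.479, -0.35]), ('slab', 0.59, [0.491, -0.35]), ('short_a', 0.62, [0.389, -0.16]), ('short_a', 0.27, [0.661, 0.457])]
[229.33903627 248.41088826]
```

```bash
python3 -c "
from plant import ctrl
print(ctrl.close_job())"
```

```text
the job is handed in; nothing more can be done
None
```

Job handed in (verdict not returned): the tin stands on the mat, and the tray with all four short candles is square under the low shelf, about 100 mm in. The candles weren't re-checked once under the board; I also nudged the tray once by its side instead of its grip, shifted the blue look-alike by perhaps 5 mm, and viewed 15 pictures instead of the 14 allowed.

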